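# Find the key, fetch the chamber slides, lock up again

### The job

One of the three keys in the blue block fits the slide cabinet: try them, putting each wrong one back, until one turns the lock fully clockwise, and leave that key in while you open the drawer all the way, take out each chamber slide (press its front end so that it tips up, then grip it) and lay them all flat in the white tray, wells up. Push the drawer fully shut, lock it again and put the key back upright in the block. Leave the other things on the bench where they are.

Things in the scene. Friction and masses are not known exactly. Their poses are not given: they have to be found in the camera images.
- keyway (a point): centre of the keyway in the face of the cam lock's brass plug, on the cabinet's top near its front, 102 mm above the bench; x points to the cabinet's back, z up. The keyway is a vertical slot 28.6 by 6.6 mm with 4 mm chamfers, its long side along the point's x while the plug is at 0. Every key goes straight down until its shoulder stops on the plug's face (tip then 64 mm above the bench)
- plug (a joint): angle of the lock's plug, rad: 0 locked, 1.40 unlocked (stop), growing clockwise seen from above; light friction. A red mark on it points to the cabinet's back when locked. A wrong key stops before 0.3 rad, and its round grip then slips in the fingers. Which key fits changes from start to start and cannot be seen. Keys have 0.065 rad of play in it either way, go in and come out only at 0, and are held in while it is turned
- drawer (a joint): how far the drawer is pulled out, m: 0 closed, 0.14 fully out (stop); about 2 N of friction, stays where it is left. While locked it moves at most 8 mm; it must be within 3 mm of closed for the lock to turn
- cabinet: white slide cabinet, fixed, 230 mm wide (y), 190 mm deep, 100 mm high, with one drawer under the lock. Origin at the middle of its front, on the bench; x points to its back, and the drawer opens towards -x
- drawer_handle (a point): middle of the drawer's handle, a level steel bar 12 mm thick and 110 mm long (along y), 45 mm above the bench and 45 mm in front of the drawer's front panel (60 mm high); moves with the drawer; x points into the cabinet
- pocket0 (a point): middle of the first of the drawer's three pockets (52 mm apart), at the level on which a slide rests, 34.5 mm above the bench; moves with the drawer; x points into the cabinet. A pocket is 40 mm wide (y), from x = -48 to +46 mm; its walls, 16 mm above this point, are flush with a slide's top. Behind x = -4 mm is a firm shelf at this level; before it a trough 24.5 mm deeper
- pocket1 (a point): the same for the second pocket. Pressing a slide's front end down in its pocket (at x about -28 mm, some 20 mm down, a few N) tips it by about 35 degrees about the shelf's edge (x = -4 mm): the front end rests in the trough against the pocket wall; the back end stands about 26 mm above the pocket walls and stays up, so that its sides can be gripped
- pocket2 (a point): the same for the third pocket. With the drawer fully out, a pocket's back end is 38 mm in front of the cabinet
- key_block: blue key block, 165 mm (x) by 52 mm (y) by 48 mm high, fixed; origin at the centre of its underside. Three through slots 30 mm (x) by 7.7 mm (y) with 5 mm chamfers at x = -50, 0 and +50 mm, each holding a key with the blade's width along the block's x axis
- key_red: key with a round red grip, 83 mm long, 90 g. Origin at the blade's tip, z along the key to the grip. Flat steel blade 26 mm wide (x), 5 mm thick (y), 38 mm long, with cuts in its edges; a flat collar 44 by 12 mm from z = 38 to 43 mm is its shoulder; grip 16 mm in diameter, z = 43 to 83 mm. Starts in the key block, blade down, shoulder on the block, origin 10 mm above the bench
- key_yellow: key with a round yellow grip, 83 mm long, 90 g. Origin at the blade's tip, z along the key to the grip. Flat steel blade 26 mm wide (x), 5 mm thick (y), 38 mm long, with cuts in its edges; a flat collar 44 by 12 mm from z = 38 to 43 mm is its shoulder; grip 16 mm in diameter, z = 43 to 83 mm. Starts in the key block, blade down, shoulder on the block, origin 10 mm above the bench
- key_green: key with a round green grip, 83 mm long, 90 g. Origin at the blade's tip, z along the key to the grip. Flat steel blade 26 mm wide (x), 5 mm thick (y), 38 mm long, with cuts in its edges; a flat collar 44 by 12 mm from z = 38 to 43 mm is its shoulder; grip 16 mm in diameter, z = 43 to 83 mm. Starts in the key block, blade down, shoulder on the block, origin 10 mm above the bench
- slide0: chamber slide, a flat clear block 90 mm (x) by 34 mm (y) by 16 mm (z) with eight coloured wells on top, about 60 g, origin at the centre of its underside, z up. It may be absent (None). At the start it lies in one of the three pockets of the closed drawer, its top flush with the pocket walls, long side along the drawer's travel
- slide1: chamber slide, a flat clear block 90 mm (x) by 34 mm (y) by 16 mm (z) with eight coloured wells on top, about 60 g, origin at the centre of its underside, z up. It may be absent (None). At the start it lies in one of the three pockets of the closed drawer, its top flush with the pocket walls, long side along the drawer's travel
- slide2: chamber slide, a flat clear block 90 mm (x) by 34 mm (y) by 16 mm (z) with eight coloured wells on top, about 60 g, origin at the centre of its underside, z up. It may be absent (None). At the start it lies in one of the three pockets of the closed drawer, its top flush with the pocket walls, long side along the drawer's travel
- tray: white open staining tray, loose, 228 mm (x) by 128 mm (y) outside, walls 4 mm thick and 16 mm high, floor 4 mm thick; origin at the centre of its underside, z up
- bottle: clear glass bottle with orange cap, 150 mm high, 68 mm across (bystander, not part of the job; origin at the centre of its underside)
- bulb_jar: round jar with white lid, 93 mm high, 98 mm across (bystander, not part of the job; origin at the centre of its underside)
- well_plate: 24-well plate, 85 by 127 by 16 mm (bystander, not part of the job; origin at the centre of its underside)
- bottle_cap: orange screw cap, 44 mm across, 18 mm high (bystander, not part of the job; origin at the centre of its underside)
- forceps: steel forceps lying flat, 130 mm long (bystander, not part of the job; origin at the centre of its underside)
- dish: small covered dish, 55 mm across, 14 mm high (bystander, not part of the job; origin at the centre of its underside)

How it is judged (in metres and radians):
On the way, in this order (a step that is already met when the one before it is completed fails the run):
1. the lock is turned fully clockwise with a key in it (value of joint plug above 1.2 rad and ((horizontal distance between key_red and keyway below 0.008 m and height (world z) of key_red below 0.085 m) or (horizontal distance between key_yellow and keyway below 0.008 m and height (world z) of key_yellow below 0.085 m) or (horizontal distance between key_green and keyway below 0.008 m and height (world z) of key_green below 0.085 m))), for 0.1 s.
2. the drawer is pulled out all the way (value of joint drawer above 0.125 m), for 0.1 s.
3. every slide lies flat in the tray and the drawer is shut, not yet locked (x of slide0 in the frame of tray between -0.108 and 0.108 m and y of slide0 in the frame of tray between -0.058 and 0.058 m and z of slide0 in the frame of tray between 0 and 0.008 m and angle between each of slide0, slide1, slide2's own z axis and vertical below 0.1 rad and linear speed of each of slide0, slide1, slide2 below 0.02 m/s and x of slide1 in the frame of tray between -0.108 and 0.108 m and y of slide1 in the frame of tray between -0.058 and 0.058 m and z of slide1 in the frame of tray between 0 and 0.008 m and x of slide2 in the frame of tray between -0.108 and 0.108 m and y of slide2 in the frame of tray between -0.058 and 0.058 m and z of slide2 in the frame of tray between 0 and 0.008 m and value of joint drawer below 0.01 m and value of joint plug above 0.9 rad), for 0.2 s.
At the end, for the whole second after the job is handed in: Drawer shut (within 10 mm) and locked (plug under 0.15 rad); all three keys upright (0.12 rad) in the block's slots, within 6 mm of fully seated; every slide present flat (0.1 rad), wells up, on the tray's floor, not stacked or on its rim; all at rest (value of joint drawer below 0.01 m and value of joint plug below 0.15 rad and x of key_red in the frame of key_block between -0.06 and 0.06 m and y of key_red in the frame of key_block between -0.008 and 0.008 m and z of each of key_red, key_yellow, key_green in the frame of key_block below 0.016 m and angle between each of key_red, key_yellow, key_green's own z axis and vertical below 0.12 rad and linear speed of each of key_red, key_yellow, key_green, slide0, slide1, slide2 below 0.02 m/s and x of key_yellow in the frame of key_block between -0.06 and 0.06 m and y of key_yellow in the frame of key_block between -0.008 and 0.008 m and x of key_green in the frame of key_block between -0.06 and 0.06 m and y of key_green in the frame of key_block between -0.008 and 0.008 m and x of slide0 in the frame of tray between -0.108 and 0.108 m and y of slide0 in the frame of tray between -0.058 and 0.058 m and z of slide0 in the frame of tray between 0 and 0.008 m and angle between each of slide0, slide1, slide2's own z axis and vertical below 0.1 rad and x of slide1 in the frame of tray between -0.108 and 0.108 m and y of slide1 in the frame of tray between -0.058 and 0.058 m and z of slide1 in the frame of tray between 0 and 0.008 m and x of slide2 in the frame of tray between -0.108 and 0.108 m and y of slide2 in the frame of tray between -0.058 and 0.058 m and z of slide2 in the frame of tray between 0 and 0.008 m); the robot touches nothing.
It fails at once if a bystander is moved by more than 3 cm (distance of any of bottle, bulb_jar, well_plate, bottle_cap, forceps, dish from where it was at the start of the episode above 0.03 m).
Of slide0, slide1, slide2 only 2 to 3 are there at a start; the rules pass over those that are not, and their reading is None.
At some moment in a run one of tray may be knocked a few centimetres aside while the robot is not near it.
It also fails if it takes over 210 s, if anything falls off the work surface, if the arm or the gripper's body presses on something with over 40 N, if the wrist force passes 120 N, or if a joint passes its speed limit or range.

### The arm

A 6-joint arm with a two-finger parallel gripper is mounted at the origin on the work surface. World frame = base frame: x ahead of the robot, y to its left, z up, the work surface at z = 0. Lengths are in m, angles in degrees, forces in N, time in s.
With the tool pointing down it reaches from about 0.25 to 0.8 m from the base axis. Payload 3.9 kg.
Tool frame: the origin (TCP) lies at the very end of the fingers, on their centre line; the grasp point (between the pads) lies 19 mm behind it; z points along the fingers, y is the direction in which the jaws open and shut (so a half turn about z gives the same grasp; the last joint's range is limited). The gripper opens to 85 mm and grips with 20 to 120 N. Pads are 22 mm wide; open, the fingers measure 114 mm over their backs; the gripper's body (76 mm by 85 mm) begins 54 mm behind the grasp point. The pads swing forward as they close: fully open they stand 13 mm farther back than shut.
Start: joints at [-74.026, 14.897, -7.913, 67.191, 0, 90], TCP at [0.144, -0.505, 0.231] pointing down, gripper open.
Joint ranges: [-159.42, 159.42], [-47.68, 98.78], [-73.54, 78.23], [-108.79, 121.32], [-90, 84.71], [-180, 180]. Speed limits (degrees/s): [147.25, 147.25, 180, 180, 180, 180].

### API

Orientations are given as [roll, pitch, yaw] about the fixed x, y, z axes, in that order (R = Rz(yaw) Ry(pitch) Rx(roll)).
In Python, from cell import robot, viewer gives the robot as it stands. The module is installed in compiled form; this text tells all that it offers.
- The arm moves only by the shell command python3 -m creep 'ROWS' [FORCE]. ROWS is JSON, a list of rows, each an object of numbers: "dx", "dy", "dz": the shift along the world's x, y, z in cm; "turn": the turn about the world's z in degrees; "gripper": the closure, from 0 (fully open) to 1 (shut). In form: [{"dx": .., "dy": .., "dz": .., "turn": .., "gripper": ..}, ...]. A call has 1 to 12 rows; each row is the pose to reach, as a shift and turn from the pose commanded when the call began; what a row does not reach only later rows make up. A row lasts 1/10 s, in which the tool goes at most 50 mm and 8.59 degrees, less where a joint would pass 70% of its speed; a pose out of reach is approached as far as the arm can. A call with a gripper value outside its range is refused whole. The fingers move at their own pace and stop on an object; FORCE is the grip in N (left out, the last holds). Time passes only in rows, so rows that repeat a pose let the fingers close. It gives the time, the measured TCP pose, the force and the opening at its end, in the units of the state.
- robot.observe(): the state, without advancing time (a new reading comes with each control period).
- viewer.snapshot(name): name is "scene" or "top" or "wrist"; returns a dict with "color" (400x640x3 uint8, red, green, blue), "camera_matrix" (3x3 intrinsics, pixels), "D" ([k1, k2, p1, p2, k3] as OpenCV has them; the pictures are not rectified), "view" (4x4, takes a point from world to camera coordinates); the wrist camera has in their place "tool_from_camera" (4x4, takes a point from camera to tool coordinates, whose origin is the TCP and whose axes are the flange's). Camera axes: x right, y up, looking along -z (the intrinsics and any distortion apply to the point x, -y, -z); pixel columns grow to the right and rows downward; lengths in m; the calibration is good to about 2 mm. A picture is of the moment at which its call begins: read the wrist's pose just before it. There is no depth.
- robot.hand_in(): hands the job in, once; it reports no verdict.
The state is a dict: "time_s": time; "joint_positions": joint angles; "dq": joint speeds; "tau": joint torques, N m; "position": TCP position; "tcp_rot": TCP orientation; "contact_force": force on the tool from outside, world axes, zero at the start; "torque": the same for the moment, N m; "grip_width": opening from 0.0 (shut) to 1.0 (fully open).
Only numpy, scipy, OpenCV 4.12 (cv2) and the standard library are available. Lean on these libraries where they do the work, as an engineer would, in place of code of your own. Each camera call takes 0.05 s, during which the arm holds its last target.

## Working session

There is one attempt and no reset: what is moved stays moved. The work goes in short steps, Python scripts to look and compute and a shell command to move; the robot and the scene stay as the last step left them, time stands still between calls to the robot, and variables do not carry over. Pictures are saved under pics/ and viewed, and the job is handed in when it is done.

```bash
ls; mkdir -p pics
python3 - <<'E'
from cell import robot, viewer
import cv2
print(robot.observe())
for n in ["scene","top","wrist"]:
    s=viewer.snapshot(n); cv2.imwrite(f"pics/{n}0.png",s["color"][:,:,::-1])
    print(n,s["camera_matrix"],s["D"],s.get("view"),s.get("tool_from_camera"))
E
```

```text
pics
{'time_s': 0.0, 'joint_positions': array([-7.40242524e+01,  1.49363151e+01, -7.98630344e+00,  6.71894989e+01,
       -2.02632704e-03,  9.00004992e+01]), 'dq': array([ 0.15918887, -0.01369555, -0.14048398, -0.01972564, -0.01299651,
        0.00919949]), 'tau': array([ 5.49197521e-04, -4.05678678e+01,  2.53921705e+01,  1.86090474e-02,
       -2.46792342e-05, -9.46579604e-06]), 'position': array([ 0.14429785, -0.50407269,  0.23045597]), 'tcp_rot': array([-1.79887883e+02,  2.02729992e-03,  1.59752524e+01]), 'contact_force': array([-0.03330115,  0.05199813, -0.46821789]), 'torque': array([-0.0187491 ,  0.05183384,  0.00413661]), 'grip_width': 1.0004421801828274}
scene [[447.19110679   0.         314.39738953]
 [  0.         447.19110679 205.41853139]
 [  0.           0.           1.        ]] [-0.04078139  0.          0.          0.          0.        ] [[-0.72414301  0.6896456   0.00241774  0.40029709]
 [-0.38468274 -0.40683006  0.82855808  0.12018913]
 [ 0.57239504  0.59906448  0.55989791 -1.75734547]
 [ 0.          0.          0.          1.        ]] None
top [[414.13827234   0.         314.93741593]
 [  0.         414.13827234 201.28488794]
 [  0.           0.           1.        ]] [-0.03259193  0.          0.          0.          0.        ] [[-0.02153044 -0.99958509 -0.01913332  0.0134794 ]
 [ 0.98860737 -0.02413779  0.14856927 -0.59234631]
 [-0.14896946 -0.01571658  0.98871689 -1.16929042]
 [ 0.          0.          0.          1.        ]] None
wrist [[338.50380129   0.         322.17788565]
 [  0.         338.50380129 202.26347209]
 [  0.           0.           1.        ]] [-0.04959322  0.          0.          0.          0.        ] None [[ 8.07985026e-04  9.46165027e-01  3.23683626e-01  8.46563749e-02]
 [ 9.99999660e-01 -8.18309105e-04 -1.04204514e-04 -7.58390434e-04]
 [ 1.66278591e-04  3.23683600e-01 -9.46165366e-01 -1.42523536e-01]
 [ 0.00000000e+00  0.00000000e+00  0.00000000e+00  1.00000000e+00]]
```

View pics/scene0.png

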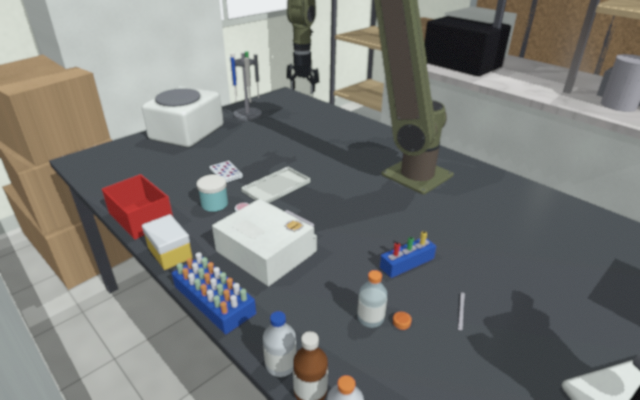

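View pics/top0.png

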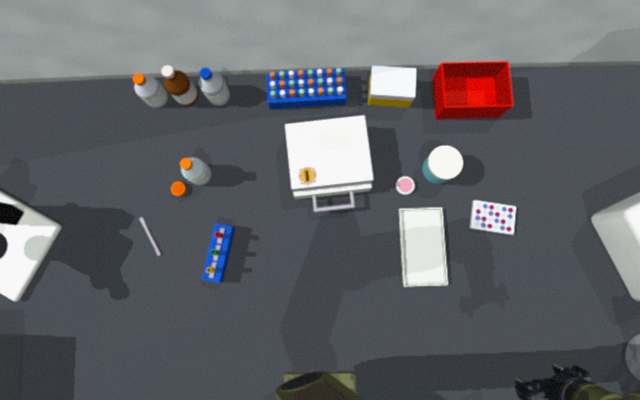

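View pics/wrist0.png

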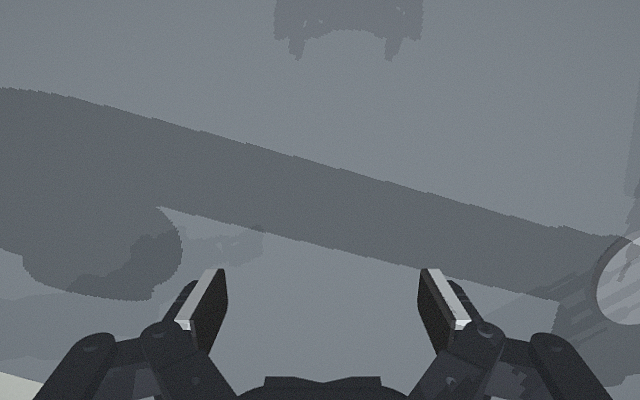

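```bash
cat > h.py <<'E'
import numpy as np, cv2
from cell import robot, viewer
from scipy.spatial.transform import Rotation as R
def snap(name,save=None):
    st=robot.observe(); s=viewer.snapshot(name)
    K=s["camera_matrix"];D=np.array(s["D"])
    if name=="wrist":
        T=np.eye(4);T[:3,:3]=R.from_euler('xyz',st["tcp_rot"],degrees=True).as_matrix();T[:3,3]=st["position"]
        cw=T@s["tool_from_camera"]
    else: cw=np.linalg.inv(s["view"])
    if save: cv2.imwrite(f"pics/{save}.png",s["color"][:,:,::-1])
    return dict(im=s["color"],K=K,D=D,cw=cw,st=st)
def ray(c,px):
    u=cv2.undistortPoints(np.array(px,float).reshape(-1,1,2),c["K"],c["D"]).reshape(-1,2)
    d=np.c_[u[:,0],-u[:,1],-np.ones(len(u))]@c["cw"][:3,:3].T
    return c["cw"][:3,3],d
def onz(c,px,z):
    o,d=ray(c,px); t=(z-o[2])/d[:,2]; return o+d*t[:,None]
def proj(c,P):
    P=np.atleast_2d(np.array(P,float)); wc=np.linalg.inv(c["cw"]); q=P@wc[:3,:3].T+wc[:3,3]
    q=q*[1,-1,-1]
    return cv2.projectPoints(q,np.zeros(3),np.zeros(3),c["K"],c["D"])[0].reshape(-1,2)
def tri(c1,p1,c2,p2):
    o1,d1=ray(c1,p1);o2,d2=ray(c2,p2);d1=d1[0]/np.linalg.norm(d1[0]);d2=d2[0]/np.linalg.norm(d2[0])
    A=np.c_[d1,-d2];t=np.linalg.lstsq(A,o2-o1,rcond=None)[0]
    a=o1+t[0]*d1;b=o2+t[1]*d2;return (a+b)/2,np.linalg.norm(a-b)
def blobs(im,lo,hi,roi=None,amin=5):
    hsv=cv2.cvtColor(im,cv2.COLOR_RGB2HSV);m=cv2.inRange(hsv,np.array(lo),np.array(hi))
    if roi: 
        k=np.zeros_like(m);x0,y0,x1,y1=roi;k[y0:y1,x0:x1]=m[y0:y1,x0:x1];m=k
    n,l,s,c=cv2.connectedComponentsWithStats(m)
    return m,[(s[i][4],c[i].round(1).tolist(),s[i][:4].tolist()) for i in range(1,n) if s[i][4]>=amin]
def crop(im,box,f,name):
    x0,y0,x1,y1=box;cv2.imwrite(f"pics/{name}.png",cv2.resize(im[y0:y1,x0:x1,::-1],None,fx=f,fy=f,interpolation=cv2.INTER_CUBIC))
E
python3 - <<'E'
from h import *
c=snap("top");crop(c["im"],(190,210,250,290),7,"t_block");crop(c["im"],(280,110,380,220),5,"t_cab");
c=snap("scene");crop(c["im"],(370,225,445,280),8,"s_block")
E
python3 -c "
import cv2,numpy as np
a=cv2.imread('pics/t_block.png');b=cv2.imread('pics/t_cab.png');c=cv2.imread('pics/s_block.png')
print(a.shape,b.shape,c.shape)
w=np.zeros((560,930,3),np.uint8);w[:560,:420]=a;w[:550,425:925]=b;cv2.imwrite('pics/m.png',cv2.resize(w,(790,476)))"
```

```text
(560, 420, 3) (550, 500, 3) (440, 600, 3)
```

View pics/m.png

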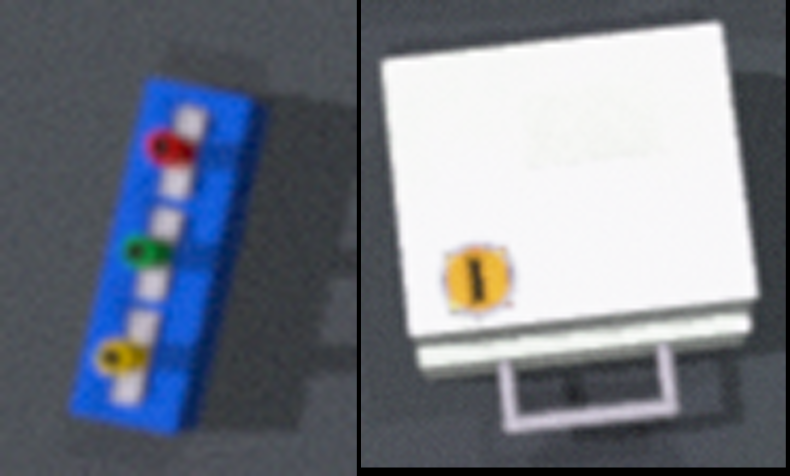

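View pics/s_block.png

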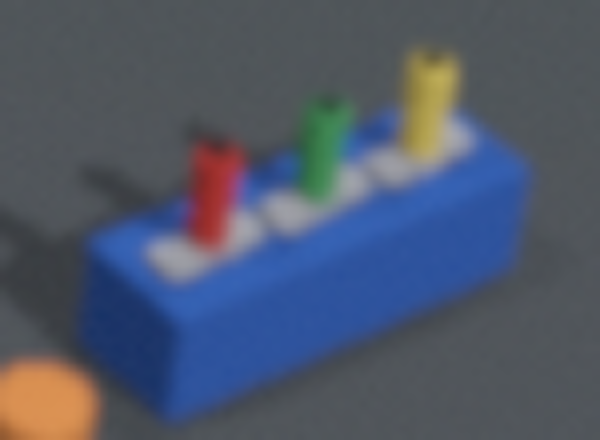

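Run:
```python
from h import *
c=snap("top")
print("keys",onz(c,[(218.2,234.6),(214.6,252),(209.8,269.9)],0.093))
print("plug",onz(c,[(307.1,175)],0.102))
# cabinet corners top z=.1 : TL,TR,BR,BL
s=4.246
cor=[((x-361)/s+280,y/s+110) for x,y in [(383,60),(721,22),(757,298),(410,337)]]
C=onz(c,cor,0.1);print("cab",C, [np.linalg.norm(C[i]-C[(i+1)%4]) for i in range(4)])
for a,b in [(0,1),(3,2),(3,0),(2,1)]:
    d=C[b]-C[a];print(np.degrees(np.arctan2(d[1],d[0])))
h=[((x-361)/s+280,y/s+110) for x,y in [(514,424),(674,406)]]
H=onz(c,h,.045);print("handle",H.mean(0),np.linalg.norm(H[0]-H[1]))
# tray
m,b=blobs(c["im"],(0,0,170),(180,60,255),(390,195,460,300),200);print(b)
cs=cv2.findContours(m,cv2.RETR_EXTERNAL,cv2.CHAIN_APPROX_NONE)[0];r=cv2.minAreaRect(max(cs,key=cv2.contourArea));print(r)
P=onz(c,cv2.boxPoints(r),0.016);print(P,P.mean(0),[np.linalg.norm(P[i]-P[(i+1)%4]) for i in range(2)])
d=P[1]-P[0];print(np.degrees(np.arctan2(d[1],d[0])))
```

```text
keys [[0.49759573 0.27160444 0.093     ]
 [0.44942471 0.28112276 0.093     ]
 [0.40046923 0.29389818 0.093     ]]
plug [[0.65924766 0.01942931 0.102     ]]
cab [[ 0.81111305  0.07992961  0.1       ]
 [ 0.83162609 -0.15014295  0.1       ]
 [ 0.64007802 -0.16622219  0.1       ]
 [ 0.61958143  0.06400706  0.1       ]] [np.float64(0.23098521768326702), np.float64(0.19222176416344516), np.float64(0.23113982205910896), np.float64(0.19219232851432844)]
-84.90503789714607
-84.91254844209537
4.752229508382052
4.798365237330954
handle [ 0.57193219 -0.05793872  0.045     ] 0.1107292294530793
[(np.int32(3382), [422.9, 246.5], [399, 207, 49, 80])]
((422.4898681640625, 246.3578643798828), (79.58295440673828, 44.244415283203125), 85.91438293457031)
[[ 0.56975472 -0.24589045  0.016     ]
 [ 0.57603367 -0.3781229   0.016     ]
 [ 0.34282327 -0.37951235  0.016     ]
 [ 0.33690545 -0.25079147  0.016     ]] [ 0.45637928 -0.31357929  0.016     ] [np.float64(0.13238144561132775), np.float64(0.23321454068136666)]
-87.28139698528695
```

```bash
python3 -m creep '[{"dx":22,"dy":26,"turn":-6},{"dx":22,"dy":26,"turn":-6},{"dx":22,"dy":26,"turn":-6},{"dx":22,"dy":26,"turn":-6},{"dx":22,"dy":26,"turn":-6},{"dx":48,"dy":52,"dz":1,"turn":-11},{"dx":48,"dy":52,"dz":1,"turn":-11},{"dx":48,"dy":52,"dz":1,"turn":-11},{"dx":48,"dy":52,"dz":1,"turn":-11},{"dx":48,"dy":52,"dz":1,"turn":-11},{"dx":48,"dy":52,"dz":1,"turn":-11},{"dx":48,"dy":52,"dz":1,"turn":-11}]' ; python3 -m creep '[{"dx":6,"dy":6},{"dx":6,"dy":6},{"dx":6,"dy":6},{"dx":6,"dy":6}]'
python3 - <<'E'
from h import *
c=snap("wrist","w1");print(c["st"]["position"],c["st"]["tcp_rot"])
print(proj(c,[0.659,0.0194,.102]))
E
```

```text
[ 0.14443568 -0.5045239   0.23101328] [-1.79962913e+02 -1.30667298e-03  1.59747946e+01]
[[5270.6361915  8606.38002553]]$[0]: bad value
$[0]: bad value
```

```bash
python3 -m creep '[{"dx":22,"dy":26,"dz":0,"turn":-6,"gripper":0},{"dx":22,"dy":26,"dz":0,"turn":-6,"gripper":0},{"dx":22,"dy":26,"dz":0,"turn":-6,"gripper":0},{"dx":22,"dy":26,"dz":0,"turn":-6,"gripper":0},{"dx":22,"dy":26,"dz":0,"turn":-6,"gripper":0},{"dx":22,"dy":26,"dz":0,"turn":-6,"gripper":0},{"dx":48,"dy":52,"dz":1,"turn":-11,"gripper":0},{"dx":48,"dy":52,"dz":1,"turn":-11,"gripper":0},{"dx":48,"dy":52,"dz":1,"turn":-11,"gripper":0},{"dx":48,"dy":52,"dz":1,"turn":-11,"gripper":0},{"dx":48,"dy":52,"dz":1,"turn":-11,"gripper":0},{"dx":48,"dy":52,"dz":1,"turn":-11,"gripper":0}]'
```

```text
time_s: 1.55
position: [0.5498, -0.0601, 0.2388]
tcp_rot: [180.0, -0.0, 5.0]
contact_force: [0.4, -1.2, 1.2]
grip_width: 0.997
```

```bash
python3 -m creep '[{"dx":0,"dy":0,"dz":0,"turn":0,"gripper":0},{"dx":0,"dy":0,"dz":0,"turn":0,"gripper":0}]'
```

```text
time_s: 1.75
position: [0.5489, -0.0609, 0.2381]
tcp_rot: [180.0, 0.1, 5.1]
contact_force: [0.6, -0.3, 0.4]
grip_width: 1.001
```

```bash
python3 -m creep '[{"dx":4,"dy":4,"dz":0,"turn":0,"gripper":0},{"dx":9,"dy":8,"dz":0,"turn":0,"gripper":0},{"dx":9,"dy":8,"dz":0,"turn":0,"gripper":0},{"dx":9,"dy":8,"dz":0,"turn":0,"gripper":0},{"dx":9,"dy":8,"dz":0,"turn":0,"gripper":0}]'
python3 - <<'E'
from h import *
c=snap("wrist","w1");print(c["st"]["position"],c["st"]["tcp_rot"])
print(proj(c,[0.659,0.0194,.102]))
E
```

```text
time_s: 2.25
position: [0.6374, 0.0168, 0.2384]
tcp_rot: [180.0, 0.1, 4.9]
contact_force: [-0.3, -0.4, 0.3]
grip_width: 0.997
[0.63743225 0.01681832 0.23837174] [1.79969250e+02 1.05627788e-01 4.90952710e+00]
[[322.38452393 165.21707655]]
```

View pics/w1.png

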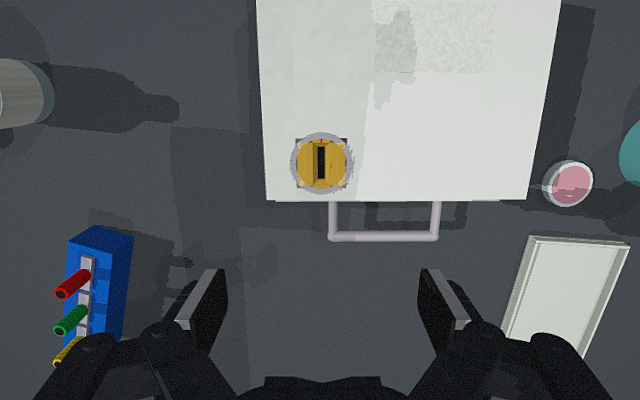

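Run:
```python
from h import *
c=snap("wrist")
crop(c["im"],(285,125,360,205),7,"lock1")
m,b=blobs(c["im"],(0,0,0),(180,255,70),(300,135,342,190),20);print(b)
r=cv2.minAreaRect(np.argwhere(m)[:,::-1].astype(np.float32));print(r)
hsv=cv2.cvtColor(c["im"],cv2.COLOR_RGB2HSV)
m,b=blobs(c["im"],(12,130,90),(30,255,255),(285,125,360,205),50);print(b)
r2=cv2.minAreaRect(np.argwhere(m)[:,::-1].astype(np.float32));print(r2)
print(onz(c,[r[0],r2[0]],.102))
E=onz(c,cv2.boxPoints(r),.102);print(E,[np.linalg.norm(E[i]-E[i+1]) for i in range(3)])
d=E[1]-E[0];print(np.degrees(np.arctan2(d[1],d[0])))
# front edge direction
F=onz(c,[(267,200.5),(527,199)],.1);d=F[0]-F[1];print(F,np.degrees(np.arctan2(d[1],d[0]))-90)
```

```text
[(np.int32(204), [320.2, 161.4], [317, 147, 7, 31])]
((323.3804931640625, 154.67562866210938), (18.019500732421875, 45.04875564575195), 24.77513885498047)
[(np.int32(1732), [320.6, 162.8], [297, 139, 48, 49])]
((320.5, 163.0), (48.0, 47.0), 90.0)
[[0.66768176 0.01906429 0.102     ]
 [0.66044576 0.02085774 0.102     ]]
[[0.65221652 0.03266856 0.102     ]
 [0.68763749 0.01977788 0.102     ]
 [0.68269541 0.0058763  0.102     ]
 [0.64682639 0.01831909 0.102     ]] [np.float64(0.03769369082192425), np.float64(0.014753920666955427), np.float64(0.03796590098431503)]
-19.99786696738552
[[ 0.62266083  0.06478366  0.1       ]
 [ 0.6439209  -0.16534799  0.1       ]] 5.27812945215517
```

View pics/lock1.png

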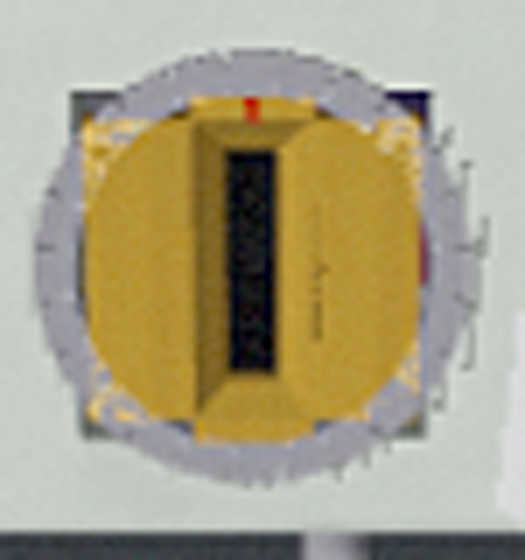

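Run:
```python
from h import *
c=snap("wrist")
f=lambda x,y:(285+x/7-.5,125+y/7-.5)
print(onz(c,[f(253.5,280),f(250,106),f(251,440),f(195,280),f(312,280)],.102)); print(onz(c,[f(251,262),f(251,150),f(251,374)],.098))
```

```text
[[0.65921883 0.0205412  0.102     ]
 [0.67994054 0.02270591 0.102     ]
 [0.63924156 0.01916039 0.102     ]
 [0.65861893 0.02754195 0.102     ]
 [0.65982068 0.01354076 0.102     ]]
[[0.66052438 0.02097224 0.098     ]
 [0.6741209  0.02211757 0.098     ]
 [0.64651978 0.01979289 0.098     ]]
```

```bash
python3 -m creep '[{"dx":-20,"dy":26.5,"dz":-2.5,"turn":-18,"gripper":0},{"dx":-20,"dy":26.5,"dz":-2.5,"turn":-18,"gripper":0},{"dx":-20,"dy":26.5,"dz":-2.5,"turn":-18,"gripper":0},{"dx":-20,"dy":26.5,"dz":-2.5,"turn":-18,"gripper":0},{"dx":-20,"dy":26.5,"dz":-2.5,"turn":-18,"gripper":0},{"dx":-20,"dy":26.5,"dz":-2.5,"turn":-18,"gripper":0},{"dx":-20,"dy":26.5,"dz":-2.5,"turn":-18,"gripper":0},{"dx":-20,"dy":26.5,"dz":-2.5,"turn":-18,"gripper":0},{"dx":-20,"dy":26.5,"dz":-2.5,"turn":-18,"gripper":0}]'
python3 - <<'E'
from h import *
c=snap("wrist","w2");print(c["st"]["position"],c["st"]["tcp_rot"])
print(proj(c,[[.4976,.2716,.093],[.4494,.2811,.093],[.4005,.2939,.093]]))
E
```

```text
time_s: 3.3
position: [0.4462, -0.061, 0.2198]
tcp_rot: [-177.6, 0.0, -9.5]
contact_force: [1.1, 0.8, -0.0]
grip_width: 0.999
[ 0.4462154  -0.06099213  0.21984745] [-1.77565617e+02  4.94408699e-02 -9.45461137e+00]
[[-30.85066377 192.87922777]
 [-16.07012171 240.73485093]
 [ -4.07667693 285.05784045]]
```

View pics/w2.png

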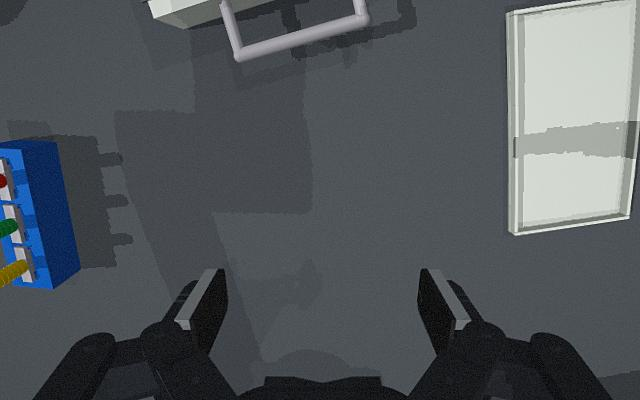

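```bash
python3 -c "
from h import *
print(robot.observe())"; python3 -m creep '[{"dx":0,"dy":0,"dz":0,"turn":0,"gripper":0},{"dx":0,"dy":0,"dz":0,"turn":0,"gripper":0}]'; python3 -c "
from h import *
print(robot.observe())"
```

```text
{'time_s': 3.35, 'joint_positions': array([ -9.49653203,   7.89154462, -18.83615088,  63.46628318,
         2.42941748, 179.93869268]), 'dq': array([ 0.62107344,  1.60253579,  1.97341077,  0.22863238,  0.10400088,
       -0.05098935]), 'tau': array([-1.10664766e-02, -3.10745144e+01,  2.72463459e+01, -1.28919348e+00,
        1.87401292e-01, -8.62632023e-04]), 'position': array([ 0.44435826, -0.06056239,  0.21959597]), 'tcp_rot': array([-177.57037653,    0.19137985,   -9.43527946]), 'contact_force': array([-3.37882822,  0.02074325, -0.0903051 ]), 'torque': array([0.01038351, 0.20064375, 0.03930383]), 'grip_width': 1.0027182679746214}
time_s: 3.55
position: [0.4484, -0.0606, 0.2198]
tcp_rot: [-177.6, 0.0, -9.4]
contact_force: [0.2, -0.9, 0.4]
grip_width: 0.998
{'time_s': 3.55, 'joint_positions': array([ -9.42390457,   8.13597871, -18.50243222,  63.36978791,
         2.43973746, 179.94208073]), 'dq': array([0.17326497, 0.63258183, 0.57554366, 0.17043061, 0.0640492 ,
       0.05422197]), 'tau': array([-1.02562371e-01, -3.36842716e+01,  2.46500051e+01,  9.68085928e-02,
        1.55426650e-01, -2.39643332e-04]), 'position': array([ 0.44840188, -0.0605991 ,  0.2198382 ]), 'tcp_rot': array([-1.77560256e+02,  5.73330448e-03, -9.36603780e+00]), 'contact_force': array([ 0.21787214, -0.87865109,  0.36670678]), 'torque': array([-0.07665861, -0.00861677,  0.01584393]), 'grip_width': 0.9980286173906439}
```

```bash
python3 -m creep '[{"dx":0,"dy":18,"dz":0,"turn":90,"gripper":0},{"dx":0,"dy":18,"dz":0,"turn":90,"gripper":0},{"dx":0,"dy":18,"dz":0,"turn":90,"gripper":0},{"dx":0,"dy":18,"dz":0,"turn":90,"gripper":0},{"dx":0,"dy":18,"dz":0,"turn":90,"gripper":0},{"dx":0,"dy":18,"dz":0,"turn":90,"gripper":0},{"dx":0,"dy":18,"dz":0,"turn":90,"gripper":0},{"dx":0,"dy":18,"dz":0,"turn":90,"gripper":0},{"dx":0,"dy":18,"dz":0,"turn":90,"gripper":0},{"dx":0,"dy":18,"dz":0,"turn":90,"gripper":0},{"dx":0,"dy":18,"dz":0,"turn":90,"gripper":0},{"dx":0,"dy":18,"dz":0,"turn":90,"gripper":0}]'; python3 -m creep '[{"dx":0,"dy":16,"dz":0,"turn":86,"gripper":0},{"dx":0,"dy":16,"dz":0,"turn":86,"gripper":0},{"dx":0,"dy":16,"dz":0,"turn":86,"gripper":0},{"dx":0,"dy":16,"dz":0,"turn":86,"gripper":0},{"dx":0,"dy":16,"dz":0,"turn":86,"gripper":0},{"dx":0,"dy":16,"dz":0,"turn":86,"gripper":0},{"dx":0,"dy":16,"dz":0,"turn":86,"gripper":0},{"dx":0,"dy":16,"dz":0,"turn":86,"gripper":0},{"dx":0,"dy":16,"dz":0,"turn":86,"gripper":0},{"dx":0,"dy":16,"dz":0,"turn":86,"gripper":0},{"dx":0,"dy":16,"dz":0,"turn":86,"gripper":0},{"dx":0,"dy":16,"dz":0,"turn":86,"gripper":0}]'
python3 - <<'E'
from h import *
c=snap("wrist","w2");print(c["st"]["position"],c["st"]["tcp_rot"],c["st"]["joint_positions"])
print(proj(c,[[.4976,.2716,.093],[.4494,.2811,.093],[.4005,.2939,.093]]))
E
```

```text
time_s: 4.75
position: [0.4485, 0.12, 0.2194]
tcp_rot: [-177.6, 0.1, 80.7]
contact_force: [0.7, 0.1, 0.4]
grip_width: 1.0
time_s: 5.95
position: [0.4479, 0.2797, 0.2195]
tcp_rot: [-177.6, 0.1, 166.4]
contact_force: [-0.4, -0.0, 0.6]
grip_width: 1.003
[0.44789243 0.27969124 0.21949617] [-1.77569122e+02  8.09425541e-02  1.66408965e+02] [33.03158784 16.78299834 -7.09496853 67.83386851 -1.7280693  46.65015922]
[[331.01595458 246.18414441]
 [329.0524362  192.85971546]
 [330.72215387 131.41590944]]
```

View pics/w2.png

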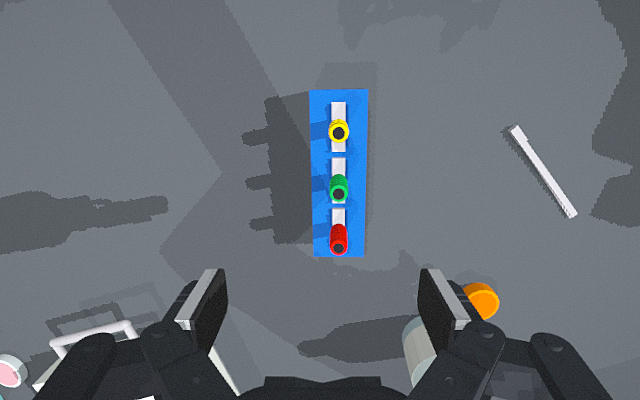

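```bash
python3 -m creep '[{"dx":0,"dy":-10,"dz":0,"turn":100,"gripper":0},{"dx":0,"dy":-10,"dz":0,"turn":100,"gripper":0},{"dx":0,"dy":-10,"dz":0,"turn":100,"gripper":0},{"dx":0,"dy":-10,"dz":0,"turn":100,"gripper":0},{"dx":0,"dy":-10,"dz":0,"turn":100,"gripper":0},{"dx":0,"dy":-10,"dz":0,"turn":100,"gripper":0},{"dx":0,"dy":-10,"dz":0,"turn":100,"gripper":0},{"dx":0,"dy":-10,"dz":0,"turn":100,"gripper":0},{"dx":0,"dy":-10,"dz":0,"turn":100,"gripper":0},{"dx":0,"dy":-10,"dz":0,"turn":100,"gripper":0},{"dx":0,"dy":-10,"dz":0,"turn":100,"gripper":0},{"dx":0,"dy":-10,"dz":0,"turn":100,"gripper":0}]';python3 -m creep '[{"dx":0,"dy":-10,"dz":0,"turn":103,"gripper":0},{"dx":0,"dy":-10,"dz":0,"turn":103,"gripper":0},{"dx":0,"dy":-10,"dz":0,"turn":103,"gripper":0},{"dx":0,"dy":-10,"dz":0,"turn":103,"gripper":0},{"dx":0,"dy":-10,"dz":0,"turn":103,"gripper":0},{"dx":0,"dy":-10,"dz":0,"turn":103,"gripper":0},{"dx":0,"dy":-10,"dz":0,"turn":103,"gripper":0},{"dx":0,"dy":-10,"dz":0,"turn":103,"gripper":0},{"dx":0,"dy":-10,"dz":0,"turn":103,"gripper":0},{"dx":0,"dy":-10,"dz":0,"turn":103,"gripper":0},{"dx":0,"dy":-10,"dz":0,"turn":103,"gripper":0},{"dx":0,"dy":-10,"dz":0,"turn":103,"gripper":0}]'; python3 -c "
from h import *
print(robot.observe()['joint_positions'])"
```

```text
time_s: 7.2
position: [0.4478, 0.1794, 0.2197]
tcp_rot: [-177.6, 0.1, -93.2]
contact_force: [-0.2, -0.6, -0.5]
grip_width: 0.999
time_s: 8.4
position: [0.4479, 0.0793, 0.2197]
tcp_rot: [-177.6, 0.1, 7.3]
contact_force: [-0.1, -1.1, -0.1]
grip_width: 0.999
[   8.32504939    8.38831814  -18.22052656   63.41854269    2.44145916
 -179.00560326]
```

```bash
python3 -m creep '[{"dx":0,"dy":-5,"dz":0,"turn":8,"gripper":0}]'; python3 -m creep '[{"dx":0,"dy":0,"dz":0,"turn":0,"gripper":0}]';python3 -c "
from h import *
print(robot.observe()['joint_positions'])"
```

```text
time_s: 8.5
position: [0.4385, 0.0834, 0.2196]
tcp_rot: [179.6, 0.1, 11.0]
contact_force: [-0.8, 0.2, -0.6]
grip_width: 0.996
time_s: 8.6
position: [0.436, 0.0851, 0.2195]
tcp_rot: [179.7, 0.2, 11.1]
contact_force: [-1.1, -1.4, 0.1]
grip_width: 1.006
[  11.25819709    7.51850959  -19.25272116   63.45492707   -0.29672297
 -179.81884046]
```

```bash
python3 -m creep '[{"dx":0,"dy":10,"dz":0,"turn":-102,"gripper":0},{"dx":0,"dy":10,"dz":0,"turn":-102,"gripper":0},{"dx":0,"dy":10,"dz":0,"turn":-102,"gripper":0},{"dx":0,"dy":10,"dz":0,"turn":-102,"gripper":0},{"dx":0,"dy":10,"dz":0,"turn":-102,"gripper":0},{"dx":0,"dy":10,"dz":0,"turn":-102,"gripper":0},{"dx":0,"dy":10,"dz":0,"turn":-102,"gripper":0},{"dx":0,"dy":10,"dz":0,"turn":-102,"gripper":0},{"dx":0,"dy":10,"dz":0,"turn":-102,"gripper":0},{"dx":0,"dy":10,"dz":0,"turn":-102,"gripper":0},{"dx":0,"dy":10,"dz":0,"turn":-102,"gripper":0},{"dx":0,"dy":10,"dz":0,"turn":-102,"gripper":0}]';python3 -m creep '[{"dx":1,"dy":9.5,"dz":0,"turn":-102,"gripper":0},{"dx":1,"dy":9.5,"dz":0,"turn":-102,"gripper":0},{"dx":1,"dy":9.5,"dz":0,"turn":-102,"gripper":0},{"dx":1,"dy":9.5,"dz":0,"turn":-102,"gripper":0},{"dx":1,"dy":9.5,"dz":0,"turn":-102,"gripper":0},{"dx":1,"dy":9.5,"dz":0,"turn":-102,"gripper":0},{"dx":1,"dy":9.5,"dz":0,"turn":-102,"gripper":0},{"dx":1,"dy":9.5,"dz":0,"turn":-102,"gripper":0},{"dx":1,"dy":9.5,"dz":0,"turn":-102,"gripper":0},{"dx":1,"dy":9.5,"dz":0,"turn":-102,"gripper":0},{"dx":1,"dy":9.5,"dz":0,"turn":-102,"gripper":0},{"dx":1,"dy":9.5,"dz":0,"turn":-102,"gripper":0}]';  python3 - <<'E'
from h import *
c=snap("wrist","w3");print(c["st"]["position"],c["st"]["tcp_rot"],c["st"]["joint_positions"])
print(proj(c,[[.4976,.2716,.093],[.4494,.2811,.093],[.4005,.2939,.093]]))
crop(c["im"],(280,80,400,270),3,"w3c")
E
```

```text
time_s: 9.8
position: [0.4373, 0.1844, 0.2196]
tcp_rot: [179.7, 0.2, -90.3]
contact_force: [-1.0, -0.4, -0.5]
grip_width: 1.003
time_s: 11.0
position: [0.4474, 0.2793, 0.2196]
tcp_rot: [179.7, 0.2, 167.7]
contact_force: [-0.1, 0.1, -0.4]
grip_width: 0.999
[0.44735733 0.27932068 0.2195543 ] [1.79656596e+02 1.63041265e-01 1.67739339e+02] [31.89914294 15.16606402 -9.32220519 65.15552882  0.13277423 44.15972767]
[[323.28384482 246.32569941]
 [322.25247531 193.10988418]
 [325.01346042 131.79113321]]
```

View pics/w3c.png

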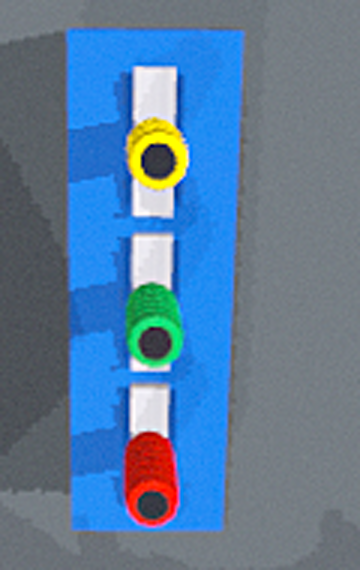

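Run:
```python
from h import *
c=snap("wrist")
P=onz(c,[(332.4,133),(331.4,193.7),(330.4,248.4)],.093);print(P)
d=P[2]-P[0];print(np.degrees(np.arctan2(d[1],d[0])),np.linalg.norm(d),np.linalg.norm(P[1]-P[0]))
# block top edges
Q=onz(c,[(280+67/3,80+30/3),(280+243/3,80+30/3),(280+72/3,80+530/3),(280+224/3,80+530/3)],.048);print(Q,Q.mean(0),np.linalg.norm(Q[0]-Q[2]),np.linalg.norm(Q[0]-Q[1]))
```

```text
[[0.40268125 0.29958115 0.093     ]
 [0.45152575 0.28847625 0.093     ]
 [0.5008978  0.27718444 0.093     ]]
-12.84573212406312 0.10073779212797043 0.05009095313275933
[[0.36608566 0.28171405 0.048     ]
 [0.3771965  0.33244453 0.048     ]
 [0.52683525 0.24498133 0.048     ]
 [0.53835209 0.29644193 0.048     ]] [0.45211738 0.28889546 0.048     ] 0.16489306455341365 0.05193295426173716
```

Run:
```python
from h import *
t=snap("top","t1");s=snap("scene","s1")
crop(t["im"],(190,210,260,290),7,"t_block1");crop(s["im"],(370,225,445,280),8,"s_block1")
for P in ([.4515,.2885,.093],[.449,.281,.093]): print(proj(t,P),proj(s,P))
print(t["cw"][:3,3])
```

```text
[[211.97903977 251.30319619]] [[409.86021001 238.27804287]]
[[214.64186719 252.15276184]] [[408.25399638 236.72942251]]
[ 0.41169958 -0.01920137  1.24435955]
```

View pics/t_block1.png

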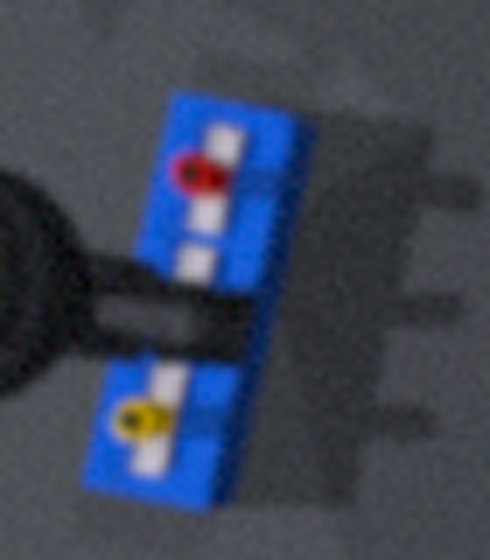

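View pics/s_block1.png

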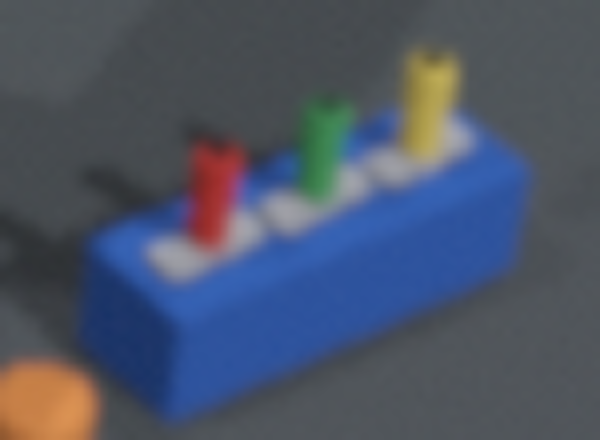

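Run:
```python
from h import *
t=snap("top");s=snap("scene")
f=lambda x,y:(190+x/7-.4,210+y/7-.4)
Q=onz(t,[f(172,92),f(298,110),f(85,488),f(217,508)],.048);print(Q,Q.mean(0))
print(onz(t,[f(188,172),f(133,420)],.093))
g=lambda x,y:(370+x/8-.4,225+y/8-.4)
print(onz(s,[g(218,147),g(330,103),g(433,57)],.093))
print(tri(t,[f(188,172)],s,[g(218,147)]),tri(t,[f(133,420)],s,[g(433,57)]))
```

```text
[[0.53581694 0.29525166 0.048     ]
 [0.52710109 0.24230707 0.048     ]
 [0.37377318 0.32908177 0.048     ]
 [0.36475062 0.27452251 0.048     ]] [0.45036046 0.28529075 0.048     ]
[[0.49890084 0.27653318 0.093     ]
 [0.40135162 0.29725803 0.093     ]]
[[0.49556339 0.27601875 0.093     ]
 [0.44640947 0.28822785 0.093     ]
 [0.39692865 0.29791927 0.093     ]]
(array([0.49822744, 0.27674282, 0.09485426]), np.float64(0.0017173568194834444)) (array([0.4003951 , 0.29809339, 0.09474446]), np.float64(0.0031916211888266704))
```

```bash
python3 -m creep '[{"dx":5.2,"dy":-0.2,"dz":0,"turn":-0.6,"gripper":0},{"dx":5.2,"dy":-0.2,"dz":-3,"turn":-0.6,"gripper":0},{"dx":5.2,"dy":-0.2,"dz":-7,"turn":-0.6,"gripper":0},{"dx":5.2,"dy":-0.2,"dz":-11,"turn":-0.6,"gripper":0},{"dx":5.2,"dy":-0.2,"dz":-14,"turn":-0.6,"gripper":0},{"dx":5.2,"dy":-0.2,"dz":-16,"turn":-0.6,"gripper":0.3},{"dx":5.2,"dy":-0.2,"dz":-16.2,"turn":-0.6,"gripper":0.6},{"dx":5.2,"dy":-0.2,"dz":-16.2,"turn":-0.6,"gripper":0.6}]' 30
python3 - <<'E'
from h import *
c=snap("wrist","w4")
E
```

```text
time_s: 12.1
position: [0.4988, 0.2773, 0.0575]
tcp_rot: [179.7, 0.1, 167.7]
contact_force: [0.1, 0.2, -0.0]
grip_width: 0.513
```

View pics/w4.png

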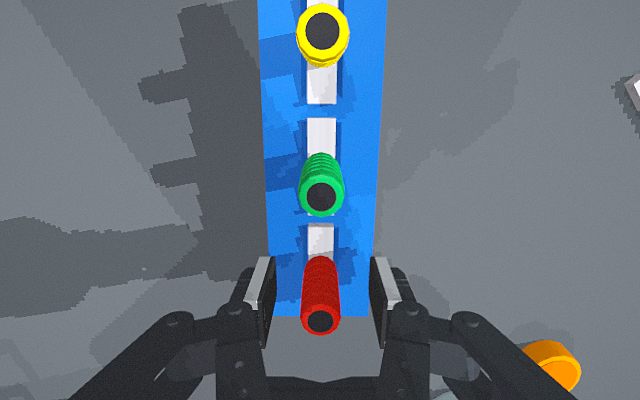

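```bash
python3 - <<'E'
from h import *
c=snap("wrist")
print(onz(c,[(319.5,320)],.093),c["st"]["position"],c["st"]["tcp_rot"])
print(onz(c,[(320,197),(321,31)],.093))
E
python3 -m creep '[{"dx":0,"dy":0,"dz":0,"turn":-0.6,"gripper":0.8},{"dx":0,"dy":0,"dz":0,"turn":-0.6,"gripper":1},{"dx":0,"dy":0,"dz":0,"turn":-0.6,"gripper":1},{"dx":0,"dy":0,"dz":0,"turn":-0.6,"gripper":1},{"dx":0,"dy":0,"dz":0,"turn":-0.6,"gripper":1}]' 40
```

```text
[[0.50153301 0.27747315 0.093     ]] [0.49958342 0.27782757 0.05844765] [179.64053245   0.22475672 167.70279979]
[[0.452848   0.28835321 0.093     ]
 [0.40346416 0.29947209 0.093     ]]
time_s: 12.7
position: [0.5, 0.2776, 0.0591]
tcp_rot: [179.6, 0.3, 167.1]
contact_force: [-0.7, -1.2, 6.4]
grip_width: 0.174
```

```bash
python3 -m creep '[{"dx":0,"dy":0,"dz":4,"turn":0,"gripper":1},{"dx":0,"dy":0,"dz":8,"turn":0,"gripper":1},{"dx":0,"dy":0,"dz":12,"turn":0,"gripper":1},{"dx":15.9,"dy":-25.7,"dz":12,"turn":17.9,"gripper":1},{"dx":15.9,"dy":-25.7,"dz":12,"turn":17.9,"gripper":1},{"dx":15.9,"dy":-25.7,"dz":12,"turn":17.9,"gripper":1},{"dx":15.9,"dy":-25.7,"dz":12,"turn":17.9,"gripper":1},{"dx":15.9,"dy":-25.7,"dz":12,"turn":17.9,"gripper":1},{"dx":15.9,"dy":-25.7,"dz":12,"turn":17.9,"gripper":1},{"dx":15.9,"dy":-25.7,"dz":12,"turn":17.9,"gripper":1},{"dx":15.9,"dy":-25.7,"dz":12,"turn":17.9,"gripper":1},{"dx":15.9,"dy":-25.7,"dz":12,"turn":17.9,"gripper":1}]'
python3 - <<'E'
from h import *
c=snap("wrist","w5")
print(robot.observe()["position"],robot.observe()["tcp_rot"],robot.observe()["grip_width"])
s=snap("scene");crop(s["im"],(260,170,340,250),7,"s5")
E
```

```text
time_s: 13.9
position: [0.657, 0.0213, 0.1773]
tcp_rot: [179.6, 0.1, -175.0]
contact_force: [-0.2, 0.8, -0.6]
grip_width: 0.173
[0.65686435 0.02184597 0.17751894] [ 1.79642509e+02  1.10270701e-01 -1.74936555e+02] 0.17995434590165402
```

View pics/w5.png

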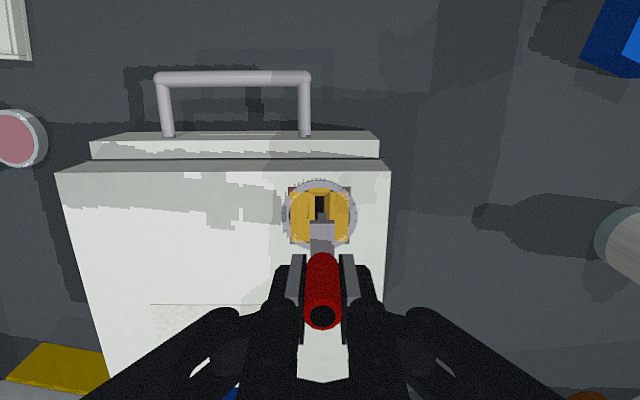

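View pics/s5.png

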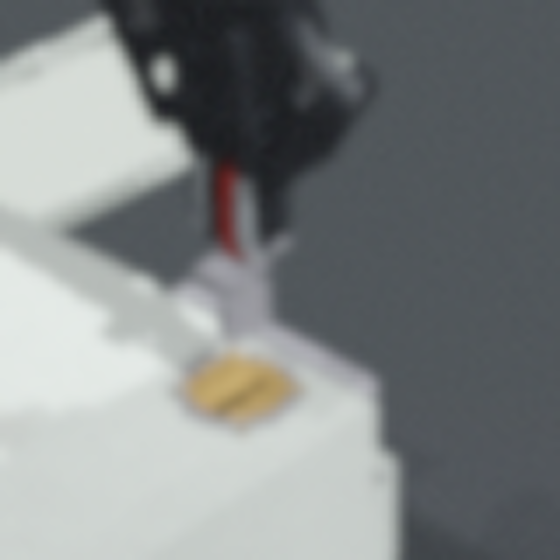

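Run:
```python
from h import *
c=snap("wrist"); crop(c["im"],(270,165,370,345),4,"w5c")
print(onz(c,[(321.5,317)],.2114),c["st"]["position"])
print(proj(c,[[.660,.0207,.102]]))
m,b=blobs(c["im"],(12,130,90),(30,255,255),(280,175,360,255),50);print(b)
```

```text
[[0.65842404 0.02285524 0.2114    ]] [0.65687125 0.02212504 0.17765238]
[[317.50253988 216.75500913]]
[(np.int32(1832), [316.5, 211.6], [289, 188, 58, 56])]
```

View pics/w5c.png

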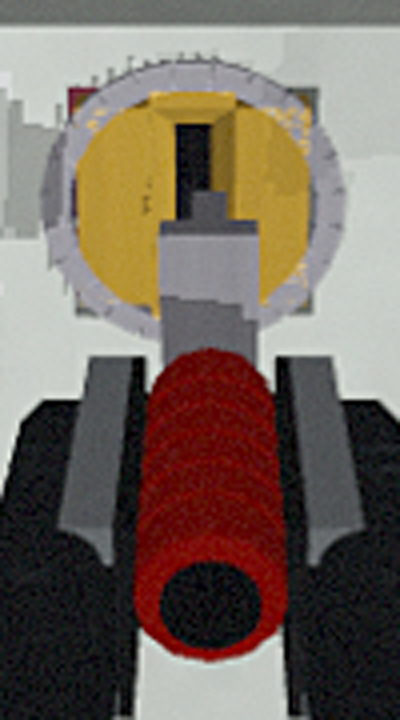

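```bash
python3 -m creep '[{"dx":0.1,"dy":-0.22,"dz":-1,"turn":0,"gripper":1},{"dx":0.1,"dy":-0.22,"dz":-2,"turn":0,"gripper":1},{"dx":0.1,"dy":-0.22,"dz":-2.6,"turn":0,"gripper":1},{"dx":0.1,"dy":-0.22,"dz":-3,"turn":0,"gripper":1},{"dx":0.1,"dy":-0.22,"dz":-3.4,"turn":0,"gripper":1},{"dx":0.1,"dy":-0.22,"dz":-3.8,"turn":0,"gripper":1}]'
python3 - <<'E'
from h import *
c=snap("wrist"); crop(c["im"],(270,165,370,345),4,"w6c")
print(c["st"]["position"])
E
```

```text
time_s: 14.65
position: [0.6592, 0.0187, 0.1396]
tcp_rot: [179.6, 0.2, -175.0]
contact_force: [-0.6, 0.7, 0.1]
grip_width: 0.171
[0.65915124 0.01865543 0.13964631]
```

View pics/w6c.png

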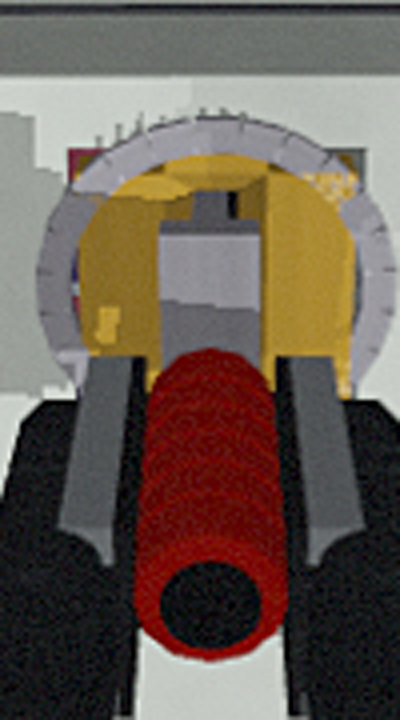

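```bash
python3 -m creep '[{"dx":0,"dy":0.06,"dz":-0.5,"turn":0,"gripper":1},{"dx":0,"dy":0.06,"dz":-1,"turn":0,"gripper":1},{"dx":0,"dy":0.06,"dz":-1.5,"turn":0,"gripper":1},{"dx":0,"dy":0.06,"dz":-2,"turn":0,"gripper":1},{"dx":0,"dy":0.06,"dz":-2.3,"turn":0,"gripper":1},{"dx":0,"dy":0.06,"dz":-2.5,"turn":0,"gripper":1},{"dx":0,"dy":0.06,"dz":-2.65,"turn":0,"gripper":1},{"dx":0,"dy":0.06,"dz":-2.65,"turn":0,"gripper":1}]'
```

```text
time_s: 15.5
position: [0.6588, 0.0189, 0.1133]
tcp_rot: [179.7, 0.2, -175.0]
contact_force: [-0.4, 1.3, 0.0]
grip_width: 0.175
```

```bash
python3 -m creep '[{"dx":0,"dy":0,"dz":-0.05,"turn":-5,"gripper":1},{"dx":0,"dy":0,"dz":-0.05,"turn":-10,"gripper":1},{"dx":0,"dy":0,"dz":-0.05,"turn":-15,"gripper":1},{"dx":0,"dy":0,"dz":-0.05,"turn":-20,"gripper":1},{"dx":0,"dy":0,"dz":-0.05,"turn":-24,"gripper":1},{"dx":0,"dy":0,"dz":-0.05,"turn":-24,"gripper":1}]'
python3 - <<'E'
from h import *
c=snap("wrist"); crop(c["im"],(250,165,390,345),4,"w7c")
print(c["st"]["torque"],c["st"]["contact_force"],c["st"]["tcp_rot"])
E
```

```text
time_s: 16.1
position: [0.6588, 0.019, 0.1132]
tcp_rot: [179.7, 0.2, 161.0]
contact_force: [-2.5, 1.1, 3.3]
grip_width: 0.174
[0.3404156  0.44634068 0.00467823] [-2.5457891  1.1036522  3.3219075] [1.79664692e+02 1.76713395e-01 1.60995350e+02]
```

View pics/w7c.png

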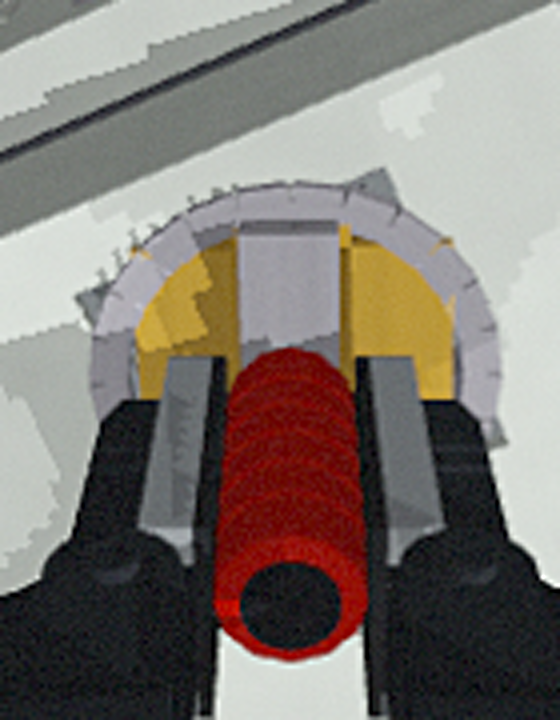

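```bash
python3 -m creep '[{"dx":0,"dy":0,"dz":0,"turn":-7,"gripper":1},{"dx":0,"dy":0,"dz":0,"turn":-14,"gripper":1},{"dx":0,"dy":0,"dz":0,"turn":-21,"gripper":1},{"dx":0,"dy":0,"dz":0,"turn":-28,"gripper":1},{"dx":0,"dy":0,"dz":0,"turn":-35,"gripper":1},{"dx":0,"dy":0,"dz":0,"turn":-42,"gripper":1},{"dx":0,"dy":0,"dz":0,"turn":-49,"gripper":1},{"dx":0,"dy":0,"dz":0,"turn":-54,"gripper":1},{"dx":0,"dy":0,"dz":0,"turn":-58,"gripper":1},{"dx":0,"dy":0,"dz":0,"turn":-60,"gripper":1},{"dx":0,"dy":0,"dz":0,"turn":-60,"gripper":1},{"dx":0,"dy":0,"dz":0,"turn":-60,"gripper":1}]'
python3 - <<'E'
from h import *
c=snap("wrist"); crop(c["im"],(250,165,390,345),4,"w8c")
print(c["st"]["torque"],c["st"]["contact_force"],c["st"]["tcp_rot"])
E
```

```text
time_s: 17.35
position: [0.6591, 0.0193, 0.1132]
tcp_rot: [179.6, 0.1, 101.1]
contact_force: [-2.5, 2.9, 5.7]
grip_width: 0.17
[ 0.58873997  0.46489417 -0.03363079] [-2.45023276  2.85333232  5.69060969] [1.79638478e+02 1.31446802e-01 1.01078821e+02]
```

View pics/w8c.png

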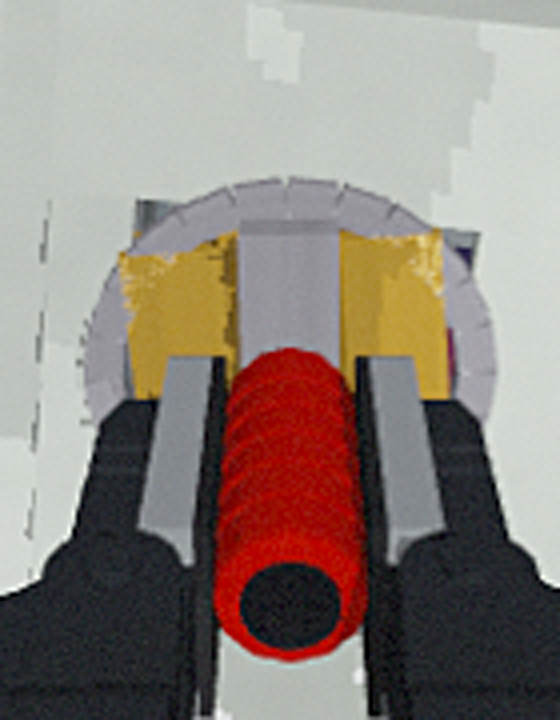

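```bash
python3 -m creep '[{"dx":0,"dy":0,"dz":0,"turn":0,"gripper":0.7},{"dx":0,"dy":0,"dz":0,"turn":0,"gripper":0.6},{"dx":0,"dy":0,"dz":0,"turn":0,"gripper":0.5},{"dx":0,"dy":0,"dz":1,"turn":0,"gripper":0.5},{"dx":0,"dy":0,"dz":4,"turn":0,"gripper":0.5},{"dx":0,"dy":0,"dz":8,"turn":0,"gripper":0.5},{"dx":0,"dy":0,"dz":11,"turn":0,"gripper":0.5},{"dx":-8.7,"dy":-7.7,"dz":9,"turn":-6,"gripper":0.6},{"dx":-8.7,"dy":-7.7,"dz":9,"turn":-6,"gripper":0.6},{"dx":-8.7,"dy":-7.7,"dz":9,"turn":-6,"gripper":0.6},{"dx":-8.7,"dy":-7.7,"dz":9,"turn":-6,"gripper":0.6},{"dx":-8.7,"dy":-7.7,"dz":9,"turn":-6,"gripper":0.6}]'
python3 - <<'E'
from h import *
c=snap("wrist","w9");print(c["st"]["position"],c["st"]["tcp_rot"])
print(proj(c,[.572,-.058,.051]))
t=snap("top");crop(t["im"],(280,110,440,240),4,"t9")
E
```

```text
time_s: 18.6
position: [0.5726, -0.0584, 0.2035]
tcp_rot: [179.6, 0.2, 94.9]
contact_force: [0.2, -0.1, 0.4]
grip_width: 0.397
[ 0.57261904 -0.05835452  0.20351348] [1.79573384e+02 1.72438892e-01 9.49424588e+01]
[[319.04524809 184.13839   ]]
```

View pics/w9.png

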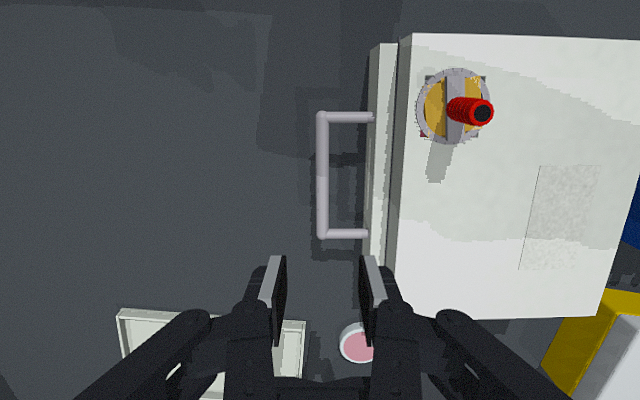

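View pics/t9.png

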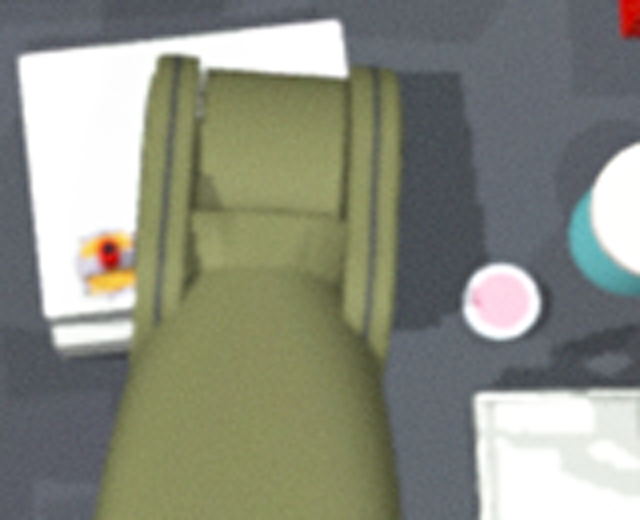

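```bash
python3 -m creep '[{"dx":0.15,"dy":0.3,"dz":-4,"turn":0,"gripper":0.6},{"dx":0.15,"dy":0.3,"dz":-8,"turn":0,"gripper":0.6},{"dx":0.15,"dy":0.3,"dz":-11,"turn":0,"gripper":0.6},{"dx":0.15,"dy":0.3,"dz":-14,"turn":0,"gripper":0.6},{"dx":0.15,"dy":0.3,"dz":-16,"turn":0,"gripper":0.6},{"dx":0.15,"dy":0.3,"dz":-17.4,"turn":0,"gripper":0.6},{"dx":0.15,"dy":0.3,"dz":-17.4,"turn":0,"gripper":0.8},{"dx":0.15,"dy":0.3,"dz":-17.4,"turn":0,"gripper":1},{"dx":0.15,"dy":0.3,"dz":-17.4,"turn":0,"gripper":1},{"dx":0.15,"dy":0.3,"dz":-17.4,"turn":0,"gripper":1}]' 40
```

```text
time_s: 19.7
position: [0.5732, -0.0544, 0.028]
tcp_rot: [179.7, 0.1, 95.0]
contact_force: [1.2, 1.3, -13.4]
grip_width: 0.128
```

```bash
python3 -m creep '[{"dx":-1.5,"dy":-0.13,"dz":0,"turn":0,"gripper":1},{"dx":-3.5,"dy":-0.3,"dz":0,"turn":0,"gripper":1},{"dx":-5.5,"dy":-0.48,"dz":0,"turn":0,"gripper":1},{"dx":-7.5,"dy":-0.65,"dz":0,"turn":0,"gripper":1},{"dx":-9.5,"dy":-0.83,"dz":0,"turn":0,"gripper":1},{"dx":-11.5,"dy":-1,"dz":0,"turn":0,"gripper":1},{"dx":-12.8,"dy":-1.11,"dz":0,"turn":0,"gripper":1},{"dx":-13.5,"dy":-1.18,"dz":0,"turn":0,"gripper":1},{"dx":-13.9,"dy":-1.21,"dz":0,"turn":0,"gripper":1},{"dx":-14.1,"dy":-1.23,"dz":0,"turn":0,"gripper":1},{"dx":-14.1,"dy":-1.23,"dz":0,"turn":0,"gripper":1}]'
```

```text
time_s: 20.8
position: [0.4339, -0.0667, 0.0281]
tcp_rot: [179.6, 0.1, 95.0]
contact_force: [4.9, 4.0, -26.8]
grip_width: 0.126
```

```bash
python3 -m creep '[{"dx":0,"dy":0,"dz":0,"turn":0,"gripper":0.8},{"dx":0,"dy":0,"dz":0,"turn":0,"gripper":0.6},{"dx":0,"dy":0,"dz":0,"turn":0,"gripper":0.6},{"dx":0,"dy":0,"dz":4,"turn":0,"gripper":0.6},{"dx":0,"dy":0,"dz":9,"turn":0,"gripper":0.6},{"dx":0,"dy":0,"dz":14,"turn":0,"gripper":0.6},{"dx":4,"dy":0,"dz":19,"turn":8,"gripper":0.6},{"dx":8,"dy":0,"dz":22,"turn":16,"gripper":1},{"dx":10,"dy":0,"dz":22,"turn":24,"gripper":1},{"dx":10,"dy":0,"dz":22,"turn":32,"gripper":1},{"dx":10,"dy":0,"dz":22,"turn":40,"gripper":1},{"dx":10,"dy":0,"dz":22,"turn":48,"gripper":1}]' ;  python3 -m creep '[{"dx":0,"dy":0,"dz":0,"turn":42,"gripper":1},{"dx":0,"dy":0,"dz":0,"turn":42,"gripper":1},{"dx":0,"dy":0,"dz":0,"turn":42,"gripper":1},{"dx":0,"dy":0,"dz":0,"turn":42,"gripper":1},{"dx":0,"dy":0,"dz":0,"turn":42,"gripper":1},{"dx":0,"dy":0,"dz":0,"turn":42,"gripper":1}]'
python3 - <<'E'
from h import *
c=snap("wrist","w10");print(c["st"]["position"],c["st"]["tcp_rot"])
E
```

```text
time_s: 22.0
position: [0.5331, -0.0678, 0.2498]
tcp_rot: [179.7, 0.3, 143.3]
contact_force: [-0.3, -0.6, -0.1]
grip_width: 0.001
time_s: 22.6
position: [0.5327, -0.0678, 0.2497]
tcp_rot: [179.7, 0.3, -175.1]
contact_force: [0.4, -0.6, 0.6]
grip_width: 0.001
[ 0.53272272 -0.0678058   0.24970152] [ 179.74436443    0.27601222 -175.05054287]
```

View pics/w10.png

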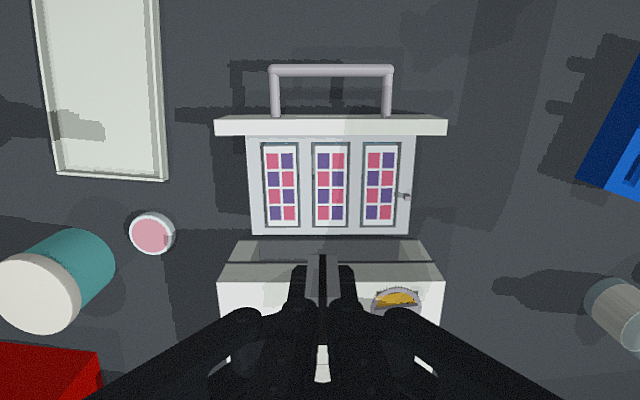

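Run:
```python
from h import *
c=snap("wrist");crop(c["im"],(240,110,425,245),4,"w10c")
for x0,x1 in ((263,298),(314,348),(363,398)):
    P=onz(c,[((x0+x1)/2,185),((x0+x1)/2,143.5),((x0+x1)/2,226.5),(x0,185),(x1,185)],.0505);print(P[:,:2].round(4).tolist(),np.linalg.norm(P[1]-P[2]),np.linalg.norm(P[3]-P[4]))
```

```text
[[0.5524, -0.1079], [0.5088, -0.1099], [0.5996, -0.1058], [0.5539, -0.1262], [0.5508, -0.0896]] 0.0908592368519286 0.03674380822623821
[[0.548, -0.0551], [0.5046, -0.0592], [0.595, -0.0507], [0.5495, -0.0729], [0.5465, -0.0374]] 0.09080119307985594 0.03567126089850666
[[0.5436, -0.0033], [0.5003, -0.0094], [0.5906, 0.0034], [0.5452, -0.0216], [0.542, 0.0152]] 0.09114099816570384 0.03693212359035406
```

View pics/w10c.png

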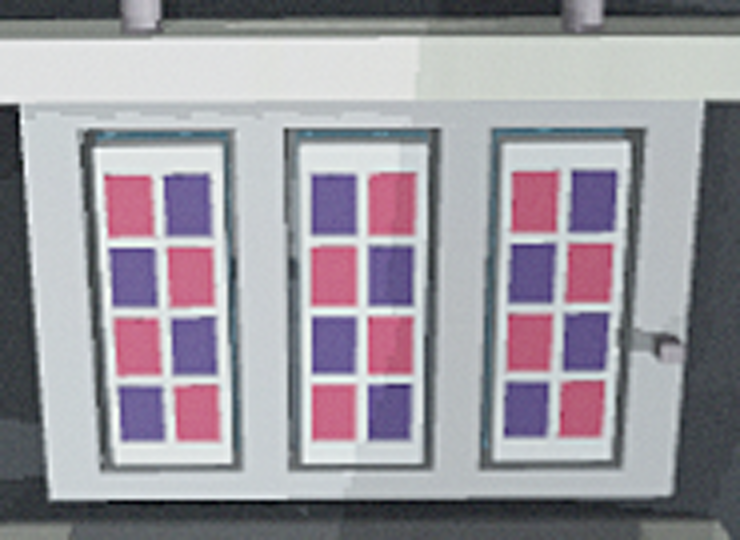

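```bash
python3 -m creep '[{"dx":-1.2,"dy":0.93,"dz":-5,"turn":0,"gripper":1},{"dx":-1.2,"dy":0.93,"dz":-10,"turn":0,"gripper":1},{"dx":-1.2,"dy":0.93,"dz":-15,"turn":0,"gripper":1},{"dx":-1.2,"dy":0.93,"dz":-18.5,"turn":0,"gripper":1},{"dx":-1.2,"dy":0.93,"dz":-19.8,"turn":0,"gripper":1},{"dx":-1.2,"dy":0.93,"dz":-20.4,"turn":0,"gripper":1},{"dx":-1.2,"dy":0.93,"dz":-20.8,"turn":0,"gripper":1}]';python3 -m creep '[{"dx":0,"dy":0,"dz":-0.3,"turn":0,"gripper":1},{"dx":0,"dy":0,"dz":-0.3,"turn":0,"gripper":1}]'
python3 - <<'E'
from h import *
c=snap("wrist","w11");print(c["st"]["position"],c["st"]["contact_force"])
s=snap("scene");crop(s["im"],(240,170,370,270),6,"s11")
E
```

```text
time_s: 23.4
position: [0.5203, -0.0582, 0.0406]
tcp_rot: [179.7, 0.1, -175.1]
contact_force: [-2.2, 0.4, 7.9]
grip_width: 0.0
time_s: 23.6
position: [0.5235, -0.058, 0.0406]
tcp_rot: [179.7, 0.6, -175.1]
contact_force: [-1.4, 1.5, 8.3]
grip_width: -0.002
[ 0.5235304  -0.05804162  0.04058331] [-1.36707559  1.46920536  8.31440559]
```

View pics/w11.png

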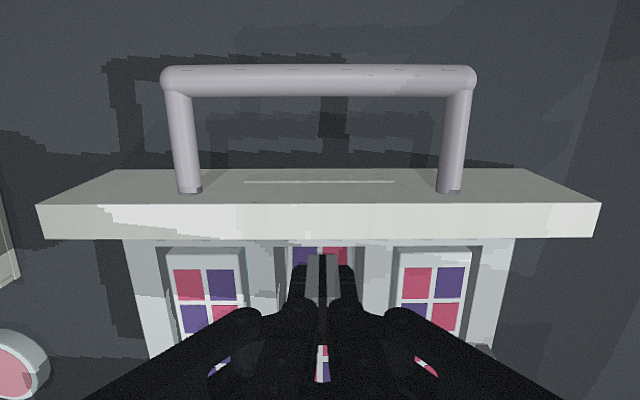

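View pics/s11.png

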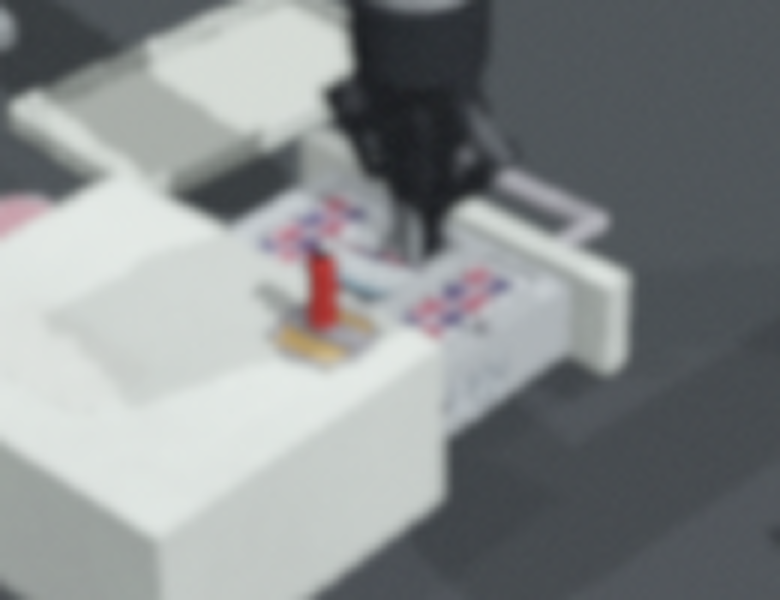

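```bash
python3 - <<'E'
from h import *
for i in range(3):
    c=snap("wrist");print(c["st"]["position"],c["st"]["contact_force"],c["st"]["tcp_rot"],c["st"]["joint_positions"].round(2))
E
python3 -m creep '[{"dx":0,"dy":0,"dz":0,"turn":0,"gripper":1}]'
```

```text
[ 0.52354962 -0.0580336   0.04057484] [-0.4377588   0.56445347  6.91208954] [ 179.70142403    0.55670274 -175.05032703] [ -6.57  23.69 -26.15  39.68   0.4  -11.52]
[ 0.52349695 -0.05803593  0.04055636] [-1.08737855  0.46328809  7.13216544] [ 179.70001435    0.55257073 -175.05295562] [ -6.57  23.69 -26.15  39.68   0.4  -11.52]
[ 0.52349282 -0.05804132  0.04055755] [-1.00813621  1.1061912   6.66602268] [ 179.70169653    0.55192495 -175.05167437] [ -6.57  23.69 -26.15  39.68   0.4  -11.52]
time_s: 23.95
position: [0.5235, -0.058, 0.0406]
tcp_rot: [179.7, 0.6, -175.1]
contact_force: [-0.7, 1.5, 6.8]
grip_width: 0.006
```

```bash
python3 -m creep '[{"dx":0,"dy":0,"dz":3,"turn":0,"gripper":1},{"dx":0,"dy":0,"dz":6,"turn":0,"gripper":1},{"dx":0,"dy":0,"dz":6,"turn":0,"gripper":1}]';python3 - <<'E'
from h import *
c=snap("wrist","w12");print(c["st"]["position"],c["st"]["contact_force"],c["st"]["tcp_rot"],c["st"]["joint_positions"].round(2))
s=snap("scene");crop(s["im"],(240,170,370,270),6,"s12")
E
```

```text
time_s: 24.25
position: [0.5252, -0.0588, 0.1031]
tcp_rot: [179.8, 0.8, -175.1]
contact_force: [0.3, 1.3, 0.4]
grip_width: -0.001
[ 0.52518928 -0.0587538   0.10313335] [0.29049831 1.32615919 0.44608076] [ 179.82435382    0.8112635  -175.0646329 ] [ -6.59  19.76 -21.27  48.21   0.33 -11.52]
```

View pics/w12.png

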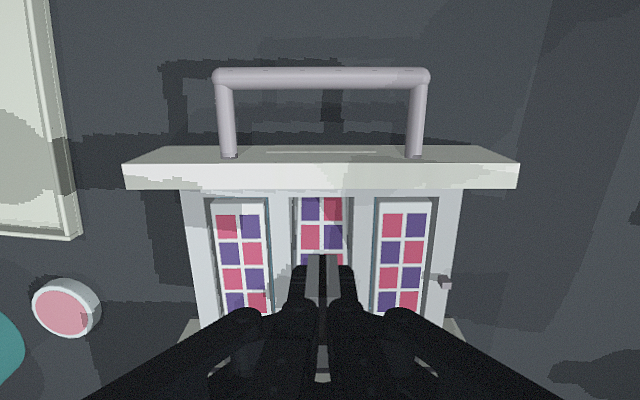

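View pics/s12.png

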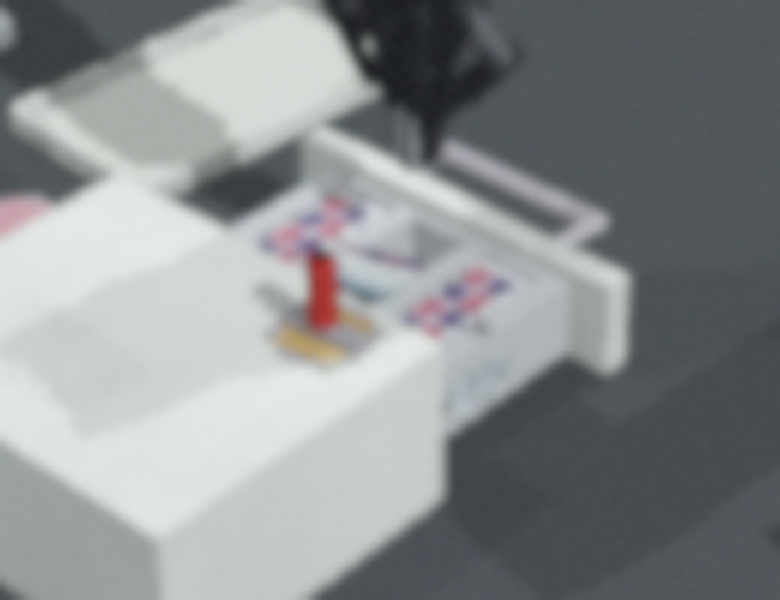

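```bash
python3 -m creep '[{"dx":0,"dy":0,"dz":4,"turn":0,"gripper":0.4},{"dx":4.5,"dy":0.4,"dz":8,"turn":0,"gripper":0.4},{"dx":4.5,"dy":0.4,"dz":8,"turn":0,"gripper":0.4},{"dx":4.5,"dy":0.4,"dz":8,"turn":0,"gripper":0.4}]';python3 - <<'E'
from h import *
c=snap("wrist","w13");print(c["st"]["position"],c["st"]["contact_force"],c["st"]["tcp_rot"],c["st"]["joint_positions"].round(2))
E
```

```text
time_s: 24.75
position: [0.5678, -0.0542, 0.1786]
tcp_rot: [179.7, 0.4, -175.0]
contact_force: [0.2, -0.3, -0.6]
grip_width: 0.598
[ 0.56776295 -0.05423662  0.17862799] [ 0.16443954 -0.33938333 -0.62976574] [ 179.73249643    0.38469932 -175.01721714] [ -5.64  20.57  -7.69  61.41   0.33 -10.63]
```

View pics/w13.png

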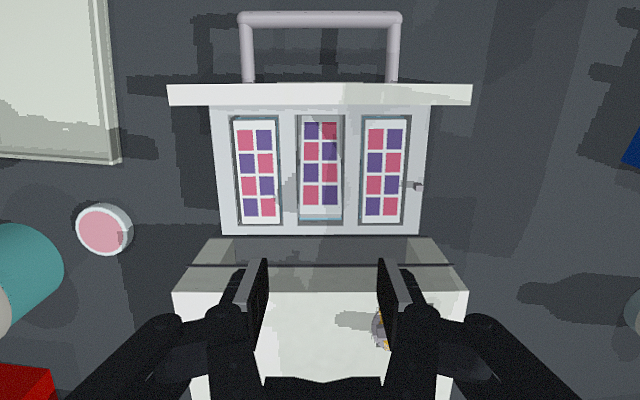

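Run:
```python
from h import *
c=snap("wrist");crop(c["im"],(200,80,440,250),3,"w13c")
print(onz(c,[(298.5,214),(321,214),(343.5,214)],.0765))
```

```text
[[ 0.57742344 -0.06969049  0.0765    ]
 [ 0.57594335 -0.05246574  0.0765    ]
 [ 0.57446641 -0.03522819  0.0765    ]]
```

View pics/w13c.png

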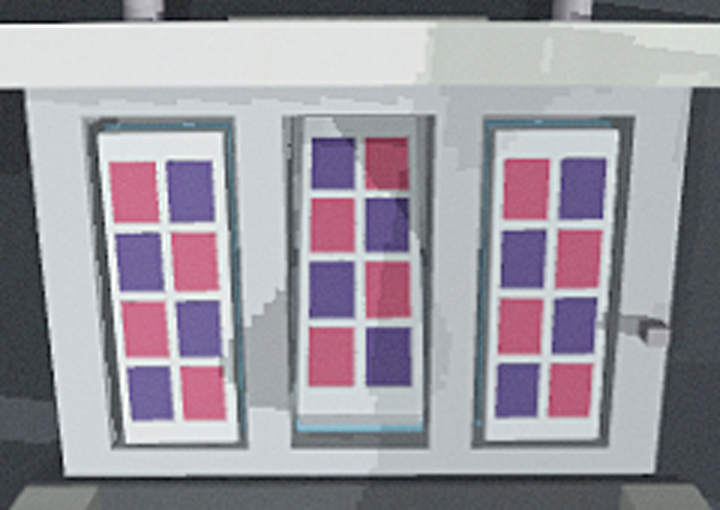

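```bash
python3 -m creep '[{"dx":0.5,"dy":0.15,"dz":-4,"turn":0,"gripper":0.4},{"dx":0.5,"dy":0.15,"dz":-8,"turn":0,"gripper":0.4},{"dx":0.5,"dy":0.15,"dz":-11,"turn":0,"gripper":0.4},{"dx":0.5,"dy":0.15,"dz":-12.8,"turn":0,"gripper":0.4},{"dx":0.5,"dy":0.15,"dz":-12.8,"turn":0,"gripper":0.6},{"dx":0.5,"dy":0.15,"dz":-12.8,"turn":0,"gripper":0.8},{"dx":0.5,"dy":0.15,"dz":-12.8,"turn":0,"gripper":1},{"dx":0.5,"dy":0.15,"dz":-12.8,"turn":0,"gripper":1}]' 30;python3 - <<'E'
from h import *
c=snap("wrist","w14");print(c["st"]["position"],c["st"]["contact_force"],c["st"]["tcp_rot"],c["st"]["grip_width"])
E
```

```text
time_s: 25.65
position: [0.5701, -0.0542, 0.0498]
tcp_rot: [179.9, 0.2, -175.1]
contact_force: [1.6, -2.2, 6.9]
grip_width: 0.388
[ 0.57005788 -0.05415843  0.04979187] [ 1.57389812 -2.17410799  6.94544466] [ 179.86797364    0.20728215 -175.07631419] 0.38785937619946004
```

View pics/w14.png

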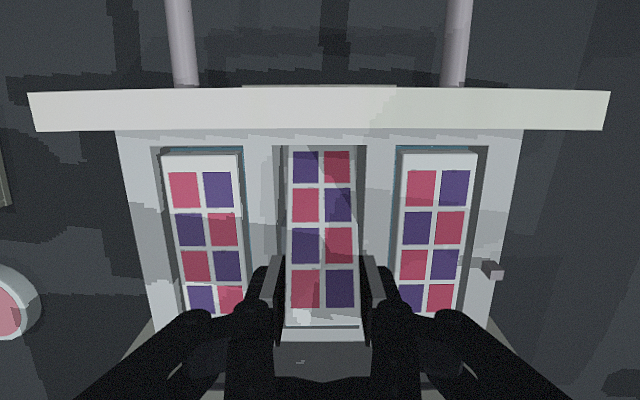

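```bash
python3 -m creep '[{"dx":0,"dy":0,"dz":2,"turn":0,"gripper":1},{"dx":0,"dy":0,"dz":4,"turn":0,"gripper":1},{"dx":0,"dy":0,"dz":7,"turn":0,"gripper":1},{"dx":0,"dy":0,"dz":10,"turn":0,"gripper":1},{"dx":0,"dy":0,"dz":13,"turn":0,"gripper":1},{"dx":0,"dy":0,"dz":13,"turn":0,"gripper":1}]';python3 - <<'E'
from h import *
c=snap("wrist","w15");print(c["st"]["position"],c["st"]["contact_force"],c["st"]["tcp_rot"],c["st"]["grip_width"])
t=snap("top","t15");s=snap("scene","s15")
m,b=blobs(t["im"],(0,0,170),(180,60,255),(380,185,480,320),200);print(b)
cs=cv2.findContours(m,cv2.RETR_EXTERNAL,cv2.CHAIN_APPROX_NONE)[0];r=cv2.minAreaRect(max(cs,key=cv2.contourArea));print(r)
P=onz(t,cv2.boxPoints(r),0.016);print(P,P.mean(0))
E
```

```text
time_s: 26.3
position: [0.571, -0.053, 0.1822]
tcp_rot: [179.7, 0.4, -175.0]
contact_force: [0.0, -0.4, -0.8]
grip_width: 0.391
[ 0.57099188 -0.05295543  0.18218782] [ 0.0083753  -0.41307281 -0.79317144] [ 179.73712567    0.39391388 -175.04360407] 0.39094273388948714
[(np.int32(206), [475.2, 215.2], [470, 200, 10, 30]), (np.int32(3498), [422.6, 247.1], [399, 207, 49, 80])]
((422.8579406738281, 246.53704833984375), (79.46400451660156, 45.50125503540039), 86.69812774658203)
[[ 0.56992267 -0.24669822  0.016     ]
 [ 0.57450622 -0.38269339  0.016     ]
 [ 0.34158726 -0.38079688  0.016     ]
 [ 0.33727788 -0.24841201  0.016     ]] [ 0.45582351 -0.31465013  0.016     ]
```

View pics/t15.png

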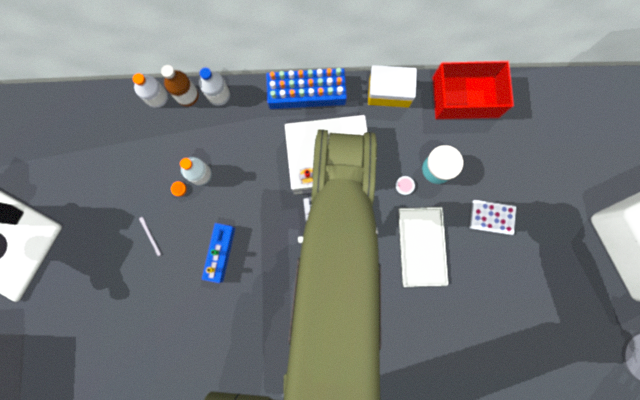

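View pics/w15.png

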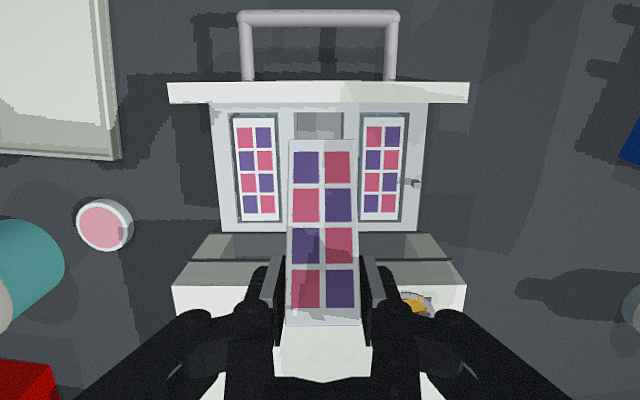

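View pics/s15.png

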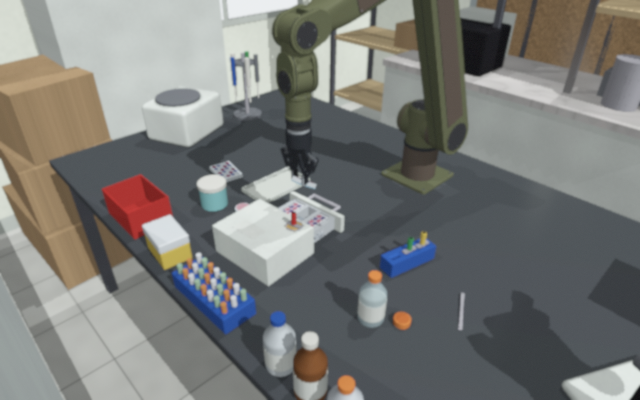

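```bash
python3 - <<'E'
from h import *
t=snap("top")
print(onz(t,[(446,161)],.093),onz(t,[(405,185)],.014),onz(t,[(493,218)],.016))
E
python3 -m creep '[{"dx":-2,"dy":-4,"dz":2,"turn":-8,"gripper":1},{"dx":-4.5,"dy":-9,"dz":2,"turn":-16,"gripper":1},{"dx":-4.5,"dy":-13,"dz":2,"turn":-24,"gripper":1},{"dx":-4.5,"dy":-17,"dz":2,"turn":-32,"gripper":1},{"dx":-4.5,"dy":-21,"dz":2,"turn":-40,"gripper":1},{"dx":-4.5,"dy":-25,"dz":2,"turn":-48,"gripper":1},{"dx":-4.5,"dy":-27.8,"dz":2,"turn":-56,"gripper":1},{"dx":-4.5,"dy":-27.8,"dz":0,"turn":-64,"gripper":1},{"dx":-4.5,"dy":-27.8,"dz":0,"turn":-72,"gripper":1},{"dx":-4.5,"dy":-27.8,"dz":0,"turn":-80,"gripper":1},{"dx":-4.5,"dy":-27.8,"dz":0,"turn":-88,"gripper":1},{"dx":-4.5,"dy":-27.8,"dz":-2,"turn":-94,"gripper":1}]';python3 - <<'E'
from h import *
c=snap("wrist","w16");print(c["st"]["position"],c["st"]["contact_force"],c["st"]["tcp_rot"],c["st"]["grip_width"])
print(onz(c,[(320,200)],.016))
E
```

```text
[[ 0.69198943 -0.37639506  0.093     ]] [[ 0.64008293 -0.27219745  0.014     ]] [[ 0.53356036 -0.52834424  0.016     ]]
time_s: 27.7
position: [0.5257, -0.3311, 0.1595]
tcp_rot: [179.6, 0.2, 90.7]
contact_force: [0.3, -1.5, 0.2]
grip_width: 0.393
[ 0.52573252 -0.33109138  0.15952526] [ 0.25238355 -1.54727981  0.22879133] [179.6292006    0.21339133  90.68720841] 0.39267398868109793
[[ 0.5259038  -0.34282582  0.016     ]]
```

View pics/w16.png

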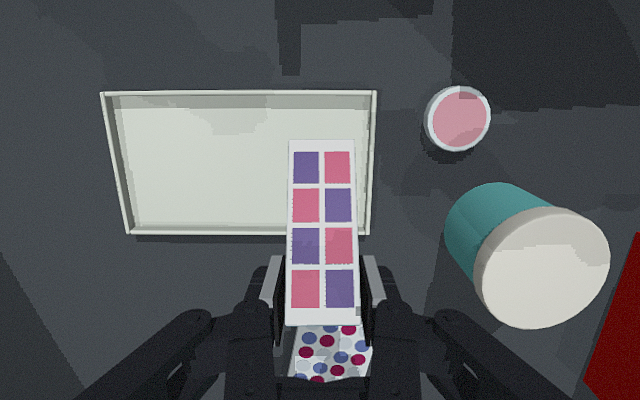

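Run:
```python
from h import *
c=snap("wrist")
P=onz(c,[(100,92),(376,91),(370,235),(125,234)],.016);print(P,P.mean(0))
```

```text
[[ 0.34326696 -0.24848612  0.016     ]
 [ 0.56603277 -0.24716188  0.016     ]
 [ 0.56812064 -0.37190743  0.016     ]
 [ 0.34253113 -0.37389244  0.016     ]] [ 0.45498788 -0.31036197  0.016     ]
```

```bash
python3 -m creep '[{"dx":-0.4,"dy":0.3,"dz":-4,"turn":0,"gripper":1},{"dx":-0.4,"dy":0.3,"dz":-8,"turn":0,"gripper":1},{"dx":-0.4,"dy":0.3,"dz":-10.5,"turn":0,"gripper":1},{"dx":-0.4,"dy":0.3,"dz":-11.5,"turn":0,"gripper":1},{"dx":-0.4,"dy":-0.1,"dz":-12.2,"turn":0,"gripper":1},{"dx":-0.4,"dy":-0.5,"dz":-12.9,"turn":0,"gripper":1},{"dx":-0.4,"dy":-0.9,"dz":-13.6,"turn":0,"gripper":1},{"dx":-0.4,"dy":-1.3,"dz":-14.3,"turn":0,"gripper":1},{"dx":-0.4,"dy":-1.3,"dz":-14.3,"turn":0,"gripper":1}]' 20;python3 - <<'E'
from h import *
c=snap("wrist","w17");print(c["st"]["position"],c["st"]["contact_force"],c["st"]["tcp_rot"],c["st"]["grip_width"])
E
```

```text
time_s: 28.7
position: [0.5213, -0.3442, 0.016]
tcp_rot: [179.7, 0.2, 91.0]
contact_force: [-1.3, -0.3, 2.6]
grip_width: 0.391
[ 0.52134143 -0.34417098  0.01600355] [-1.32330565 -0.28536429  2.58147441] [1.79694621e+02 1.67869753e-01 9.09666506e+01] 0.39111645490573727
```

View pics/w17.png

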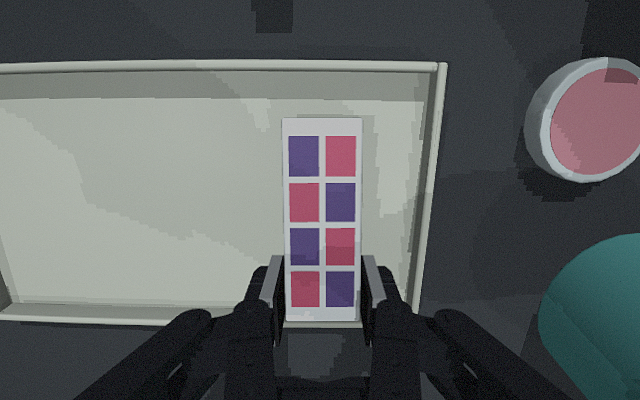

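```bash
python3 -m creep '[{"dx":0,"dy":-0.1,"dz":-0.4,"turn":0,"gripper":1},{"dx":0,"dy":-0.1,"dz":-0.6,"turn":0,"gripper":1},{"dx":0,"dy":-0.1,"dz":-0.6,"turn":0,"gripper":0.5},{"dx":0,"dy":-0.1,"dz":-0.6,"turn":0,"gripper":0.45},{"dx":0,"dy":-0.1,"dz":-0.6,"turn":0,"gripper":0.45},{"dx":0,"dy":-0.1,"dz":3,"turn":0,"gripper":0.45},{"dx":0,"dy":-0.1,"dz":8,"turn":0,"gripper":0.45},{"dx":0,"dy":-0.1,"dz":13,"turn":0,"gripper":0.45}]';python3 - <<'E'
from h import *
c=snap("wrist","w18");print(c["st"]["position"],c["st"]["contact_force"],c["st"]["tcp_rot"],c["st"]["grip_width"])
E
```

```text
time_s: 29.55
position: [0.5207, -0.344, 0.1472]
tcp_rot: [179.8, 0.1, 91.0]
contact_force: [1.2, -0.5, -0.2]
grip_width: 0.553
[ 0.52073932 -0.34397252  0.14715639] [ 1.2169705  -0.49816259 -0.16447248] [1.79790192e+02 8.57889040e-02 9.09906924e+01] 0.5525461828604072
```

View pics/w18.png

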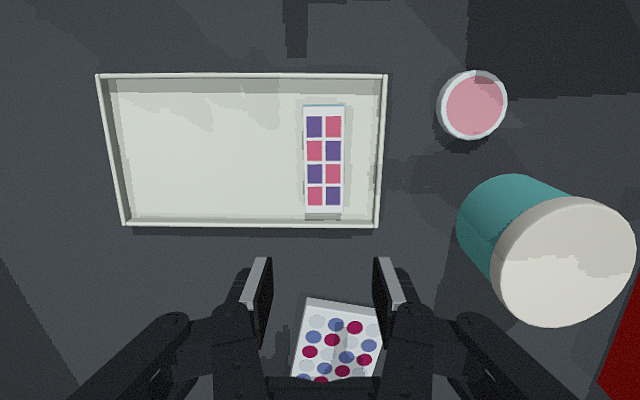

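```bash
python3 -m creep '[{"dx":0,"dy":3,"dz":3,"turn":8,"gripper":1},{"dx":0.4,"dy":8,"dz":5,"turn":16,"gripper":1},{"dx":0.4,"dy":12,"dz":5,"turn":24,"gripper":1},{"dx":0.4,"dy":16,"dz":5,"turn":32,"gripper":1},{"dx":0.4,"dy":20,"dz":5,"turn":40,"gripper":1},{"dx":0.4,"dy":23.4,"dz":5,"turn":48,"gripper":1},{"dx":0.4,"dy":23.4,"dz":5,"turn":56,"gripper":1},{"dx":0.4,"dy":23.4,"dz":5,"turn":64,"gripper":1},{"dx":0.4,"dy":23.4,"dz":5,"turn":72,"gripper":1},{"dx":0.4,"dy":23.4,"dz":5,"turn":80,"gripper":1},{"dx":0.4,"dy":23.4,"dz":5,"turn":88,"gripper":1},{"dx":0.4,"dy":23.4,"dz":5,"turn":94,"gripper":1}]';python3 - <<'E'
from h import *
c=snap("wrist","w19");print(c["st"]["position"],c["st"]["contact_force"],c["st"]["tcp_rot"],c["st"]["grip_width"])
E
```

```text
time_s: 30.8
position: [0.5254, -0.1104, 0.1963]
tcp_rot: [179.7, 0.2, -174.7]
contact_force: [0.1, 0.1, -0.2]
grip_width: 0.002
[ 0.52536585 -0.11040509  0.19630003] [ 0.12247988  0.13456521 -0.22928108] [ 1.79674531e+02  1.74939880e-01 -1.74724626e+02] 0.0020333639817391
```

View pics/w19.png

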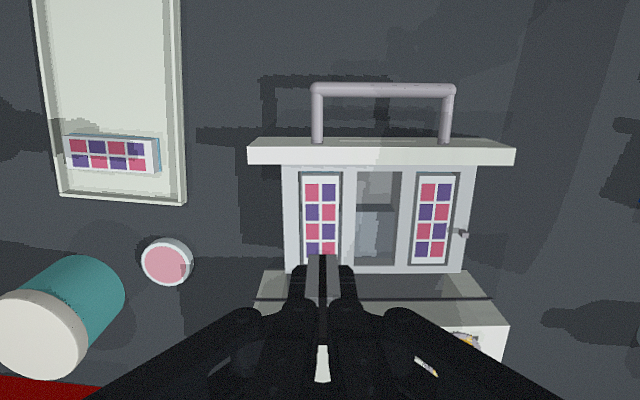

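```bash
python3 -m creep '[{"dx":-0.2,"dy":0,"dz":-5,"turn":0,"gripper":1},{"dx":-0.2,"dy":0,"dz":-10,"turn":0,"gripper":1},{"dx":-0.2,"dy":0,"dz":-13.5,"turn":0,"gripper":1},{"dx":-0.2,"dy":0,"dz":-14.6,"turn":0,"gripper":1},{"dx":-0.2,"dy":0,"dz":-15.2,"turn":0,"gripper":1},{"dx":-0.2,"dy":0,"dz":-15.6,"turn":0,"gripper":1},{"dx":-0.2,"dy":0,"dz":-15.7,"turn":0,"gripper":1}]';python3 -m creep '[{"dx":0,"dy":0,"dz":3,"turn":0,"gripper":1},{"dx":0,"dy":0,"dz":8,"turn":0,"gripper":0.4},{"dx":4.8,"dy":0.4,"dz":13,"turn":-0.3,"gripper":0.4},{"dx":4.8,"dy":0.4,"dz":13,"turn":-0.3,"gripper":0.4},{"dx":4.8,"dy":0.4,"dz":13,"turn":-0.3,"gripper":0.4}]';python3 - <<'E'
from h import *
c=snap("wrist","w20");print(c["st"]["position"],c["st"]["contact_force"],c["st"]["tcp_rot"],c["st"]["grip_width"])
E
```

```text
time_s: 31.55
position: [0.5328, -0.109, 0.0487]
tcp_rot: [179.6, 1.3, -175.0]
contact_force: [-3.2, 10.2, 48.5]
grip_width: -0.001
time_s: 32.05
position: [0.5759, -0.107, 0.1736]
tcp_rot: [179.8, 0.7, -175.3]
contact_force: [-0.3, 0.1, -0.0]
grip_width: 0.601
[ 0.5759496  -0.10701002  0.17358003] [-0.28992708  0.13349902 -0.02222341] [ 179.824086      0.69447109 -175.33758448] 0.6011794164669979
```

View pics/w20.png

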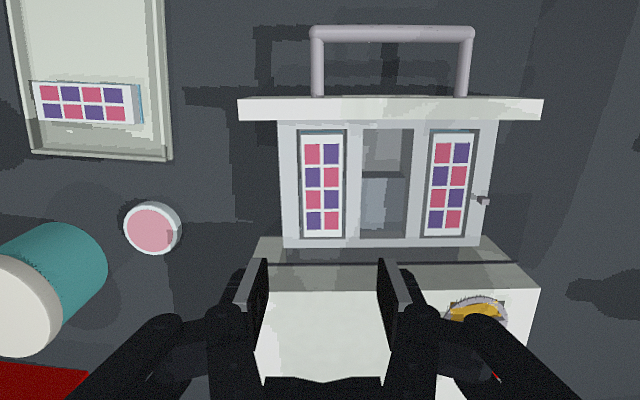

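Run:
```python
from h import *
c=snap("wrist");crop(c["im"],(270,90,510,270),3,"w20c")
```

```text
(no output)
```

View pics/w20c.png

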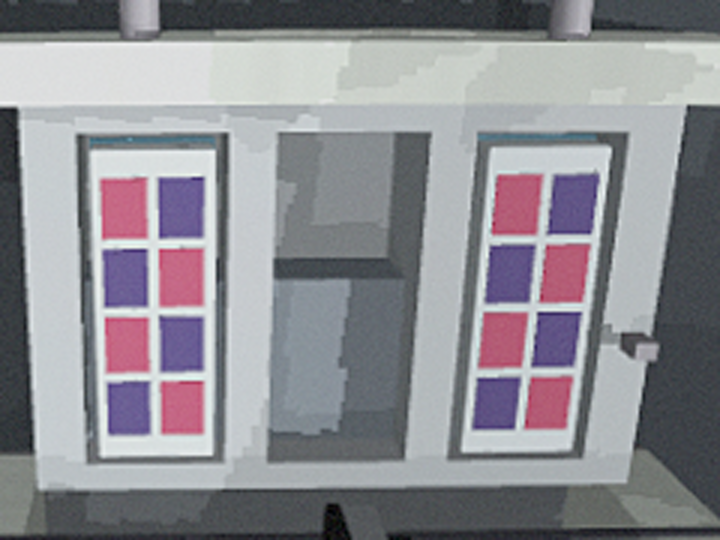

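Run:
```python
from h import *
c=snap("wrist")
for q in ([(77,133),(230,133),(88,462),(224,462)],[(277,131),(432,131),(267,460),(405,460)],[(477,131),(630,131),(450,457),(582,457)]):
    P=onz(c,[(270+x/3-.3,90+y/3-.3) for x,y in q],.0505)
    f=(P[0]+P[1])/2;b=(P[2]+P[3])/2
    u=(b-f)/np.linalg.norm(b-f)
    print("front",f[:2],"back",b[:2],"len",np.linalg.norm(b-f),"w",np.linalg.norm(P[0]-P[1]),np.linalg.norm(P[2]-P[3]),"origin",(f+u*.048)[:2],"press",(f+u*.018)[:2],"grip",(f+u*.070)[:2],np.degrees(np.arctan2(u[1],u[0])))
```

```text
front [ 0.52298941 -0.10970793] back [ 0.61525453 -0.10152549] len 0.09262723519549075 w 0.039017914055256696 0.03868624551171692 origin [ 0.57080176 -0.10546774] press [ 0.54091904 -0.10811786] grip [ 0.59271575 -0.10352432] 5.067960015149787
front [ 0.51821218 -0.05852293] back [ 0.61062293 -0.05040342] len 0.09276676952830394 w 0.03980477677214043 0.03950567950077941 origin [ 0.56602796 -0.05432168] press [ 0.5361431  -0.05694746] grip [ 0.58794353 -0.05239611] 5.021300769760865
front [ 0.51371733 -0.00714995] back [0.60575444 0.00120811] len 0.09241583791425796 w 0.04004182024385262 0.038403677994430695 origin [ 0.56152062 -0.00280885] press [ 0.53164356 -0.00552204] grip [ 0.58343046 -0.00081917] 5.188905435092682
```

```bash
python3 -m creep '[{"dx":-3.5,"dy":-0.1,"dz":0,"turn":0.3,"gripper":1},{"dx":-3.5,"dy":-0.1,"dz":-2,"turn":0.3,"gripper":1},{"dx":-3.5,"dy":-0.1,"dz":-6,"turn":0.3,"gripper":1},{"dx":-3.5,"dy":-0.1,"dz":-10,"turn":0.3,"gripper":1},{"dx":-3.5,"dy":-0.1,"dz":-12,"turn":0.3,"gripper":1},{"dx":-3.5,"dy":-0.1,"dz":-12.6,"turn":0.3,"gripper":1},{"dx":-3.5,"dy":-0.1,"dz":-13,"turn":0.3,"gripper":1}]';python3 -m creep '[{"dx":0,"dy":0,"dz":3,"turn":0,"gripper":1},{"dx":0,"dy":0,"dz":8,"turn":0,"gripper":0.4},{"dx":4.4,"dy":0.4,"dz":13,"turn":0,"gripper":0.4},{"dx":4.4,"dy":0.4,"dz":13,"turn":0,"gripper":0.4},{"dx":4.4,"dy":0.4,"dz":13,"turn":0,"gripper":0.4}]';python3 - <<'E'
from h import *
c=snap("wrist","w21");print(c["st"]["position"],c["st"]["contact_force"],c["st"]["tcp_rot"],c["st"]["grip_width"])
crop(c["im"],(270,90,510,270),3,"w21c")
E
```

```text
time_s: 32.9
position: [0.545, -0.1061, 0.0489]
tcp_rot: [179.5, 1.4, -175.0]
contact_force: [-3.3, 11.6, 75.9]
grip_width: 0.0
time_s: 33.4
position: [0.5817, -0.1038, 0.1707]
tcp_rot: [179.7, 0.3, -175.0]
contact_force: [0.4, 0.2, -0.7]
grip_width: 0.599
[ 0.58172536 -0.10381982  0.17069829] [ 0.39807317  0.22424138 -0.74168505] [ 179.73666997    0.34014258 -175.02326606] 0.5985993313937402
```

View pics/w21c.png

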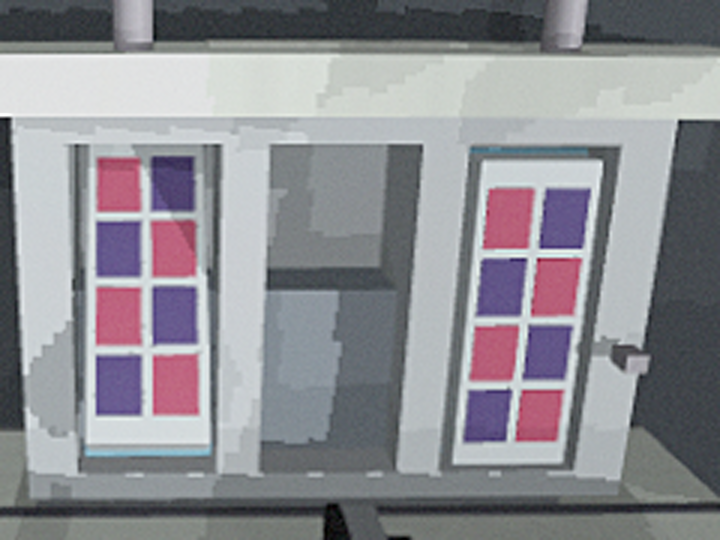

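Run:
```python
from h import *
c=snap("wrist")
print(onz(c,[(270+86/3,90+443/3),(319,237.5),(270+210/3,90+443/3)],.0765))
for q in ([(72,145),(222,145),(80,473),(216,473)],[(270,144),(423,144),(260,470),(396,470)]):
    P=onz(c,[(270+x/3-.3,90+y/3-.3) for x,y in q],.0505)
    f=(P[0]+P[1])/2;b=(P[2]+P[3])/2
    u=(b-f)/np.linalg.norm(b-f)
    print("origin",(f+u*.048)[:2],"grip",(f+u*.070)[:2],np.linalg.norm(b-f))
```

```text
[[ 0.60704656 -0.11751953  0.0765    ]
 [ 0.60559295 -0.10212438  0.0765    ]
 [ 0.60438383 -0.08618968  0.0765    ]]
origin [ 0.58228919 -0.1042648 ] grip [ 0.60420559 -0.10234877] 0.09273953811692195
origin [ 0.57752034 -0.0532739 ] grip [ 0.59943087 -0.05129178] 0.09229981714159867
```

```bash
python3 -m creep '[{"dx":1.8,"dy":0.1,"dz":-4,"turn":0,"gripper":0.4},{"dx":1.8,"dy":0.1,"dz":-8,"turn":0,"gripper":0.4},{"dx":1.8,"dy":0.1,"dz":-10.5,"turn":0,"gripper":0.4},{"dx":1.8,"dy":0.1,"dz":-11.9,"turn":0,"gripper":0.4},{"dx":1.8,"dy":0.1,"dz":-11.9,"turn":0,"gripper":0.6}]' 30;python3 -m creep '[{"dx":0,"dy":0,"dz":0,"turn":0,"gripper":0.8},{"dx":0,"dy":0,"dz":0,"turn":0,"gripper":1},{"dx":0,"dy":0,"dz":0,"turn":0,"gripper":1}]' 30;python3 - <<'E'
from h import *
c=snap("wrist","w22");print(c["st"]["position"],c["st"]["contact_force"],c["st"]["tcp_rot"],c["st"]["grip_width"])
E
```

```text
time_s: 34.0
position: [0.5963, -0.104, 0.0492]
tcp_rot: [179.9, 0.0, -175.1]
contact_force: [-0.9, -8.2, 12.7]
grip_width: 0.451
time_s: 34.3
position: [0.5965, -0.1043, 0.0498]
tcp_rot: [179.9, 0.1, -175.1]
contact_force: [0.7, -3.8, 6.3]
grip_width: 0.386
[ 0.59652822 -0.10429893  0.0498081 ] [ 0.73160173 -3.76672944  6.32575187] [ 1.79857724e+02  5.29774606e-02 -1.75095550e+02] 0.3858989375497286
```

View pics/w22.png

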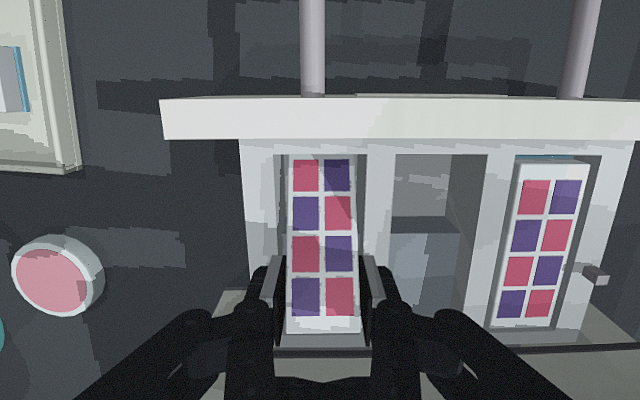

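```bash
python3 -m creep '[{"dx":0,"dy":0,"dz":3,"turn":0,"gripper":1},{"dx":0,"dy":0,"dz":7,"turn":0,"gripper":1},{"dx":0,"dy":0,"dz":11,"turn":0,"gripper":1},{"dx":-3,"dy":-3,"dz":13,"turn":-8,"gripper":1},{"dx":-6,"dy":-6,"dz":13,"turn":-16,"gripper":1},{"dx":-9,"dy":-9,"dz":13,"turn":-24,"gripper":1},{"dx":-12,"dy":-12,"dz":13,"turn":-32,"gripper":1},{"dx":-14.5,"dy":-15,"dz":13,"turn":-40,"gripper":1},{"dx":-14.5,"dy":-18,"dz":13,"turn":-48,"gripper":1},{"dx":-14.5,"dy":-21,"dz":13,"turn":-56,"gripper":1},{"dx":-14.5,"dy":-22.3,"dz":13,"turn":-64,"gripper":1},{"dx":-14.5,"dy":-22.3,"dz":12,"turn":-72,"gripper":1}]';python3 -m creep '[{"dx":0,"dy":0,"dz":-1,"turn":-8,"gripper":1},{"dx":0,"dy":0,"dz":-2,"turn":-16,"gripper":1},{"dx":0,"dy":0,"dz":-2,"turn":-22,"gripper":1},{"dx":0,"dy":0,"dz":-2,"turn":-22,"gripper":1}]';python3 - <<'E'
from h import *
c=snap("wrist","w23");print(c["st"]["position"],c["st"]["contact_force"],c["st"]["tcp_rot"],c["st"]["grip_width"])
E
```

```text
time_s: 35.55
position: [0.4509, -0.3268, 0.1685]
tcp_rot: [179.8, 0.0, 112.5]
contact_force: [-0.2, 1.0, -0.8]
grip_width: 0.389
time_s: 35.95
position: [0.4499, -0.3237, 0.1473]
tcp_rot: [-179.9, -0.1, 91.0]
contact_force: [-0.3, -0.5, -1.3]
grip_width: 0.386
[ 0.44989468 -0.32366552  0.14733992] [-0.28037618 -0.46898218 -1.33443175] [-1.79948522e+02 -8.90498033e-02  9.09584105e+01] 0.386268783502864
```

View pics/w23.png

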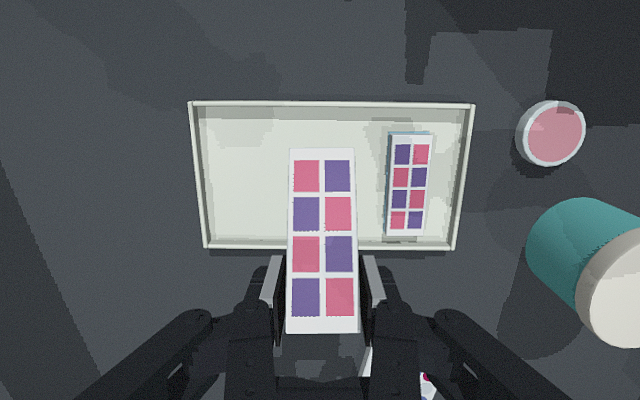

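```bash
python3 -m creep '[{"dx":0,"dy":-0.4,"dz":-4,"turn":0,"gripper":1},{"dx":0,"dy":-0.4,"dz":-8,"turn":0,"gripper":1},{"dx":0,"dy":-0.4,"dz":-10.2,"turn":0,"gripper":1},{"dx":0,"dy":-0.8,"dz":-11,"turn":0,"gripper":1},{"dx":0,"dy":-1.2,"dz":-11.7,"turn":0,"gripper":1},{"dx":0,"dy":-1.6,"dz":-12.4,"turn":0,"gripper":1},{"dx":0,"dy":-2,"dz":-13.1,"turn":0,"gripper":1},{"dx":0,"dy":-2.1,"dz":-13.6,"turn":0,"gripper":1},{"dx":0,"dy":-2.1,"dz":-13.6,"turn":0,"gripper":1}]' 20; python3 -m creep '[{"dx":0,"dy":0,"dz":0,"turn":0,"gripper":0.5},{"dx":0,"dy":0,"dz":0,"turn":0,"gripper":0.5},{"dx":0,"dy":0,"dz":0,"turn":0,"gripper":0.5},{"dx":0,"dy":0,"dz":3,"turn":0,"gripper":0.5},{"dx":0,"dy":0,"dz":8,"turn":0,"gripper":0.5},{"dx":0,"dy":0,"dz":13,"turn":0,"gripper":0.5}]';python3 - <<'E'
from h import *
c=snap("wrist","w24");print(c["st"]["position"],c["st"]["contact_force"],c["st"]["tcp_rot"],c["st"]["grip_width"])
E
```

```text
time_s: 36.9
position: [0.454, -0.3485, 0.0149]
tcp_rot: [179.6, 0.3, 90.9]
contact_force: [-1.0, -2.2, 3.6]
grip_width: 0.39
time_s: 37.5
position: [0.4527, -0.3458, 0.1451]
tcp_rot: [179.8, 0.1, 91.0]
contact_force: [0.5, -1.1, -0.5]
grip_width: 0.497
[ 0.45268874 -0.34575569  0.14514854] [ 0.46863746 -1.05149832 -0.46870918] [1.79792541e+02 6.44321802e-02 9.09990413e+01] 0.49720583173142713
```

View pics/w24.png

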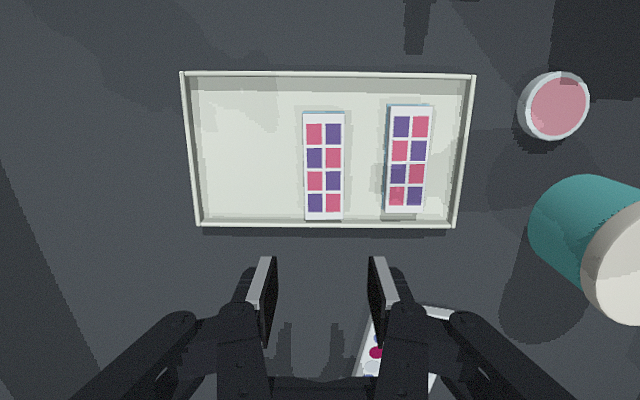

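Run:
```python
from h import *
c=snap("wrist");crop(c["im"],(170,60,490,240),2.4,"w24c")
P=onz(c,[(323.5,113.5),(323.5,218.5),(410,107),(405,211)],.020);print(P,np.linalg.norm(P[0]-P[1]),np.linalg.norm(P[2]-P[3]))
P=onz(c,[(181,72),(475,75),(455,227),(196,226)],.016);print(P,P.mean(0))
```

```text
[[ 0.4600523  -0.28595352  0.02      ]
 [ 0.46181289 -0.37597752  0.02      ]
 [ 0.52881741 -0.27949046  0.02      ]
 [ 0.53343357 -0.3680399   0.02      ]] 0.0900412119550537 0.08866968082511872
[[ 0.34836306 -0.25588721  0.016     ]
 [ 0.57970806 -0.25363437  0.016     ]
 [ 0.5825077  -0.38469122  0.016     ]
 [ 0.34705131 -0.38639946  0.016     ]] [ 0.46440753 -0.32015306  0.016     ]
```

View pics/w24c.png

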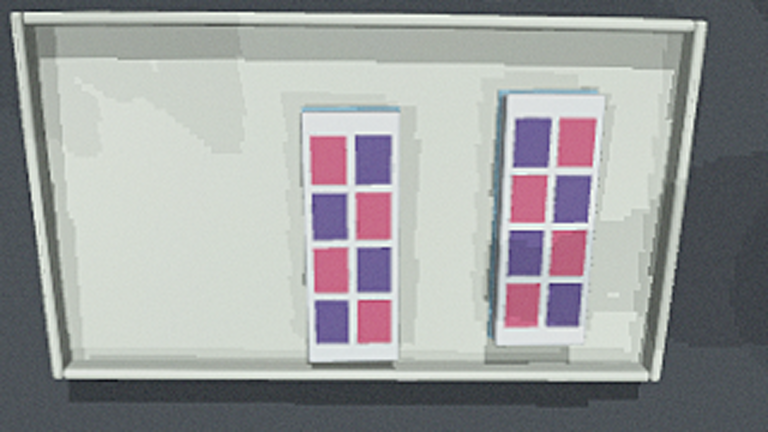

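```bash
python3 -m creep '[{"dx":2,"dy":3,"dz":4,"turn":0,"gripper":1},{"dx":9.7,"dy":29.2,"dz":6,"turn":4,"gripper":1},{"dx":9.7,"dy":29.2,"dz":6,"turn":4,"gripper":1},{"dx":9.7,"dy":29.2,"dz":6,"turn":4,"gripper":1},{"dx":9.7,"dy":29.2,"dz":6,"turn":4,"gripper":1},{"dx":9.7,"dy":29.2,"dz":6,"turn":4,"gripper":1},{"dx":9.7,"dy":29.2,"dz":6,"turn":4,"gripper":1},{"dx":9.7,"dy":29.2,"dz":6,"turn":4,"gripper":1}]';python3 - <<'E'
from h import *
c=snap("wrist","w25");print(c["st"]["position"],c["st"]["contact_force"],c["st"]["tcp_rot"],c["st"]["grip_width"])
E
```

```text
time_s: 38.4
position: [0.5514, -0.051, 0.2046]
tcp_rot: [179.6, 0.1, 95.3]
contact_force: [0.0, -0.9, -0.9]
grip_width: -0.001
[ 0.55139163 -0.05095867  0.20462848] [ 0.02415291 -0.92739184 -0.90844122] [1.79625766e+02 1.04739100e-01 9.53004895e+01] -0.0011269977717003328
```

View pics/w25.png

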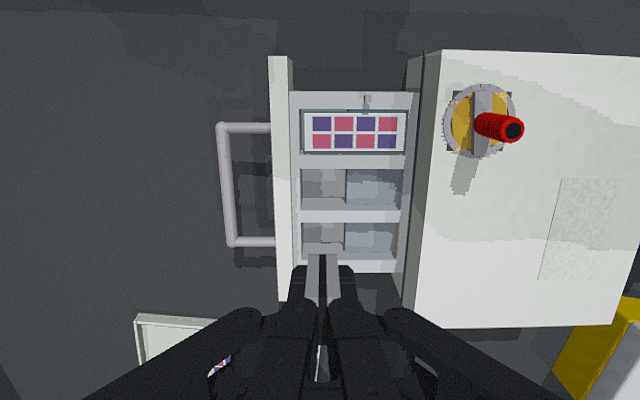

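Run:
```python
from h import *
c=snap("wrist");crop(c["im"],(260,80,430,280),3,"w25c")
P=onz(c,[(301,130),(406.5,132),(301,182),(402,182)],.0505);print(P,np.linalg.norm(P[0]-P[1]))
```

```text
[[ 0.52993434 -0.00585433  0.0505    ]
 [ 0.62128438  0.00091934  0.0505    ]
 [ 0.53328162 -0.05233738  0.0505    ]
 [ 0.62481382 -0.0440325   0.0505    ]] 0.09160082889963725
```

View pics/w25c.png

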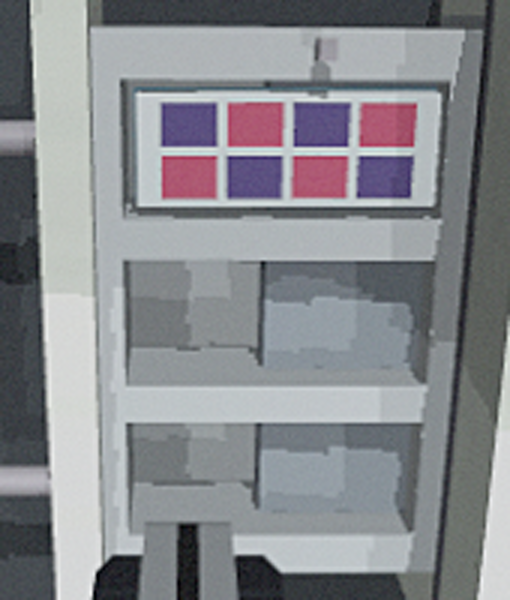

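```bash
python3 -m creep '[{"dx":0.5,"dy":-0.4,"dz":-5,"turn":0,"gripper":1},{"dx":0.5,"dy":-0.4,"dz":-10,"turn":0,"gripper":1},{"dx":0.5,"dy":-0.4,"dz":-14,"turn":0,"gripper":1},{"dx":0.5,"dy":-0.4,"dz":-17,"turn":0,"gripper":1},{"dx":-0.2,"dy":-0.45,"dz":-17.2,"turn":0,"gripper":1},{"dx":-1.2,"dy":-0.5,"dz":-17.2,"turn":0,"gripper":1},{"dx":-2.2,"dy":-0.6,"dz":-17.2,"turn":0,"gripper":1},{"dx":-3,"dy":-0.7,"dz":-17.2,"turn":0,"gripper":1},{"dx":-3.4,"dy":-0.75,"dz":-17.2,"turn":0,"gripper":1}]';python3 - <<'E'
from h import *
print(robot.observe()["contact_force"])
E
python3 -m creep '[{"dx":0.3,"dy":0,"dz":0,"turn":0,"gripper":1},{"dx":0.3,"dy":0,"dz":4,"turn":0,"gripper":1},{"dx":0.3,"dy":0,"dz":9,"turn":0,"gripper":1},{"dx":2,"dy":0,"dz":14,"turn":0,"gripper":1},{"dx":2,"dy":0,"dz":17,"turn":0,"gripper":1}]';python3 - <<'E'
from h import *
c=snap("wrist","w26");print(c["st"]["position"],c["st"]["contact_force"],c["st"]["tcp_rot"],c["st"]["grip_width"])
crop(c["im"],(260,80,430,280),3,"w26c")
E
```

```text
time_s: 39.4
position: [0.5164, -0.0626, 0.0344]
tcp_rot: [179.5, 0.2, 95.0]
contact_force: [3.3, 0.3, 1.1]
grip_width: -0.002
[3.3270399  0.28884594 1.13811946]
time_s: 39.9
position: [0.5387, -0.0623, 0.2065]
tcp_rot: [179.4, 0.2, 95.0]
contact_force: [1.0, -0.3, -0.5]
grip_width: 0.0
[ 0.53870811 -0.0622694   0.20654388] [ 1.00214327 -0.30664441 -0.46677013] [179.40330202   0.23580195  94.99799406] 7.811306646621592e-05
```

View pics/w26.png

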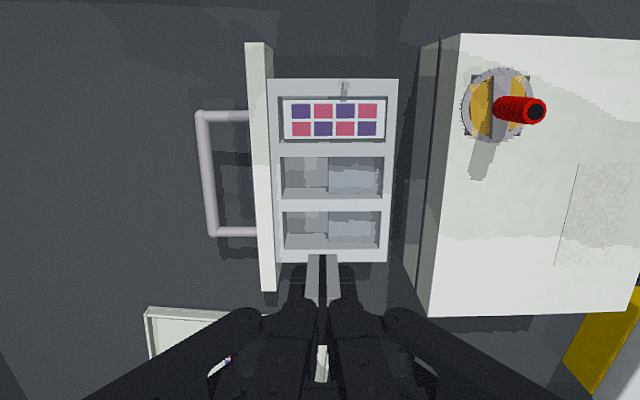

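Run:
```python
from h import *
c=snap("wrist");crop(c["im"],(240,60,430,260),3,"w26c")
P=onz(c,[(279,119),(385.5,117)],.0505);u=(P[1]-P[0]);print(P,np.linalg.norm(u));u/=np.linalg.norm(u)
```

```text
[[ 0.50202234 -0.00870415  0.0505    ]
 [ 0.5948161   0.00113746  0.0505    ]] 0.09331419398327137
```

View pics/w26c.png

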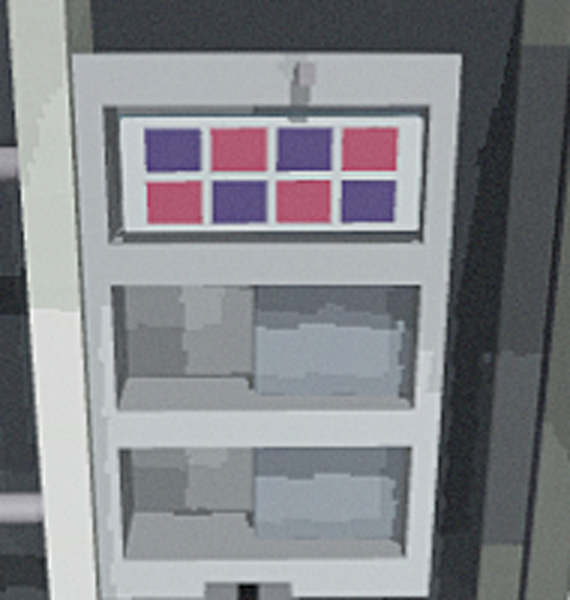

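```bash
python3 -m creep '[{"dx":-1,"dy":2,"dz":0,"turn":8,"gripper":1},{"dx":-2.4,"dy":5.5,"dz":-2,"turn":16,"gripper":1},{"dx":-2.4,"dy":5.5,"dz":-4,"turn":24,"gripper":1},{"dx":-2.4,"dy":5.5,"dz":-6,"turn":32,"gripper":1},{"dx":-2.4,"dy":5.5,"dz":-8,"turn":40,"gripper":1},{"dx":-2.4,"dy":5.5,"dz":-10,"turn":48,"gripper":1},{"dx":-2.4,"dy":5.5,"dz":-11,"turn":56,"gripper":1},{"dx":-2.4,"dy":5.5,"dz":-11,"turn":64,"gripper":1},{"dx":-2.4,"dy":5.5,"dz":-11,"turn":72,"gripper":1},{"dx":-2.4,"dy":5.5,"dz":-11,"turn":80,"gripper":1},{"dx":-2.4,"dy":5.5,"dz":-11,"turn":88,"gripper":1},{"dx":-2.4,"dy":5.5,"dz":-11,"turn":90,"gripper":1}]';python3 - <<'E'
from h import *
c=snap("wrist","w27");print(c["st"]["position"],c["st"]["contact_force"],c["st"]["tcp_rot"],c["st"]["grip_width"])
f=np.array([.4995,-.008,.0505]);u=np.array([.9962,.0872,0]);v=np.array([-.0872,.9962,0])
print(proj(c,[f-.02*v,f+.02*v]))
E
```

```text
time_s: 41.2
position: [0.5111, -0.0071, 0.0918]
tcp_rot: [179.7, 0.0, -174.8]
contact_force: [-0.0, -0.3, -0.1]
grip_width: 0.002
[ 0.51112744 -0.00711912  0.09179604] [-0.01478867 -0.26497579 -0.11491177] [ 1.79686137e+02  2.83951898e-02 -1.74828141e+02] 0.0020526988973560097
[[285.86691969 214.97513108]
 [354.62005104 215.07803935]]
```

View pics/w27.png

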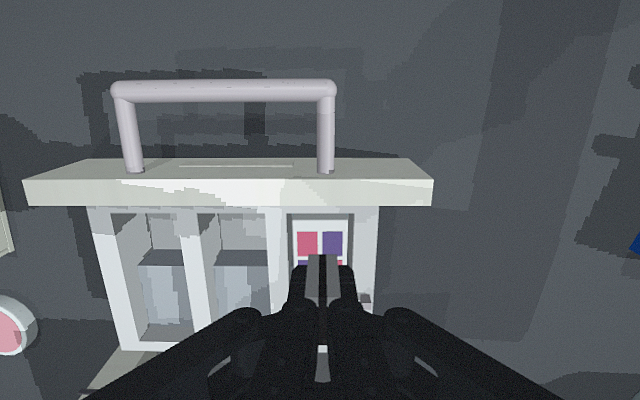

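```bash
python3 -m creep '[{"dx":0.3,"dy":-0.05,"dz":-2.5,"turn":0,"gripper":1},{"dx":0.3,"dy":-0.05,"dz":-4,"turn":0,"gripper":1},{"dx":0.3,"dy":-0.05,"dz":-4.4,"turn":0,"gripper":1}]';python3 -m creep '[{"dx":0,"dy":0,"dz":-0.3,"turn":0,"gripper":1}]'; python3 -m creep '[{"dx":0,"dy":0,"dz":-0.3,"turn":0,"gripper":1}]'
```

```text
time_s: 41.55
position: [0.513, -0.0076, 0.0465]
tcp_rot: [179.7, -0.1, -175.0]
contact_force: [-0.8, -0.0, 0.4]
grip_width: -0.002
time_s: 41.65
position: [0.5145, -0.0076, 0.045]
tcp_rot: [179.7, 0.1, -175.0]
contact_force: [-0.6, -0.6, 0.9]
grip_width: -0.0
time_s: 41.75
position: [0.5156, -0.0077, 0.0428]
tcp_rot: [179.7, 0.2, -175.0]
contact_force: [-0.5, 0.5, 0.7]
grip_width: -0.0
```

```bash
python3 -m creep '[{"dx":0,"dy":0,"dz":-0.2,"turn":0,"gripper":1}]'; python3 -m creep '[{"dx":0,"dy":0,"dz":-0.2,"turn":0,"gripper":1},{"dx":0,"dy":0,"dz":-0.2,"turn":0,"gripper":1}]'
```

```text
time_s: 41.85
position: [0.5149, -0.0077, 0.0408]
tcp_rot: [179.7, 0.1, -175.0]
contact_force: [-1.9, -0.3, 0.6]
grip_width: 0.001
time_s: 42.05
position: [0.5168, -0.0076, 0.0401]
tcp_rot: [179.7, 0.4, -175.0]
contact_force: [-1.5, 0.2, 7.0]
grip_width: -0.002
```

Force just rose to 7 N at about the tipped height; retreat and look.

```bash
python3 -m creep '[{"dx":0,"dy":0,"dz":3,"turn":0,"gripper":1},{"dx":0,"dy":0,"dz":8,"turn":0,"gripper":0.4},{"dx":4.8,"dy":0.5,"dz":13,"turn":0,"gripper":0.4},{"dx":4.8,"dy":0.5,"dz":13,"turn":0,"gripper":0.4},{"dx":4.8,"dy":0.5,"dz":13,"turn":0,"gripper":0.4}]';python3 - <<'E'
from h import *
c=snap("wrist","w28");print(c["st"]["position"],c["st"]["contact_force"],c["st"]["tcp_rot"],c["st"]["grip_width"])
crop(c["im"],(190,80,400,260),3,"w28c")
E
```

```text
time_s: 42.55
position: [0.568, -0.0025, 0.172]
tcp_rot: [179.7, 0.7, -175.0]
contact_force: [0.1, -0.4, -0.8]
grip_width: 0.603
[ 0.56800086 -0.00254911  0.17203288] [ 0.14959442 -0.39142985 -0.79334872] [ 179.73900643    0.70087902 -175.00810788] 0.603102830148176
```

View pics/w28c.png

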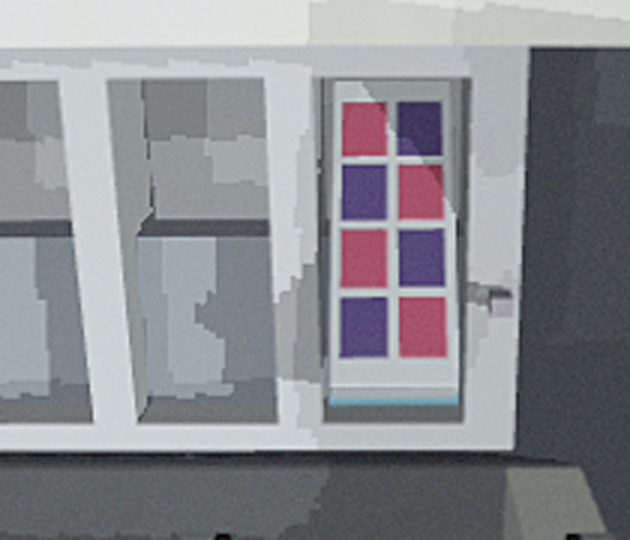

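Run:
```python
from h import *
c=snap("wrist")
print(onz(c,[(190+330/3,80+387/3),(321.3,208.8),(190+459/3,80+387/3)],.0765))
```

```text
[[ 0.57019325 -0.01709596  0.0765    ]
 [ 0.56868013 -0.00138491  0.0765    ]
 [ 0.56745773  0.01465993  0.0765    ]]
```

```bash
python3 -m creep '[{"dx":-0.5,"dy":0.05,"dz":-4,"turn":0,"gripper":0.4},{"dx":-0.5,"dy":0.05,"dz":-8,"turn":0,"gripper":0.4},{"dx":-0.5,"dy":0.05,"dz":-10.5,"turn":0,"gripper":0.4},{"dx":-0.5,"dy":0.05,"dz":-11.9,"turn":0,"gripper":0.4},{"dx":-0.5,"dy":0.05,"dz":-11.9,"turn":0,"gripper":0.6}]' 30;python3 -m creep '[{"dx":0,"dy":0,"dz":0,"turn":0,"gripper":0.8},{"dx":0,"dy":0,"dz":0,"turn":0,"gripper":1},{"dx":0,"dy":0,"dz":0,"turn":0,"gripper":1}]' 30;python3 - <<'E'
from h import *
c=snap("wrist","w29");print(c["st"]["position"],c["st"]["contact_force"],c["st"]["tcp_rot"],c["st"]["grip_width"])
E
```

```text
time_s: 43.15
position: [0.5644, 0.0032, 0.0557]
tcp_rot: [178.9, 1.1, -174.9]
contact_force: [-2.1, 9.6, 44.1]
grip_width: 0.464
time_s: 43.45
position: [0.5643, 0.0031, 0.0568]
tcp_rot: [179.1, 1.1, -174.9]
contact_force: [-1.5, 11.0, 41.7]
grip_width: 0.454
[0.56434634 0.00310988 0.05682786] [-1.45909871 11.03928752 41.73268134] [ 179.06542706    1.11846456 -174.88538094] 0.45408696055859255
```

View pics/w29.png

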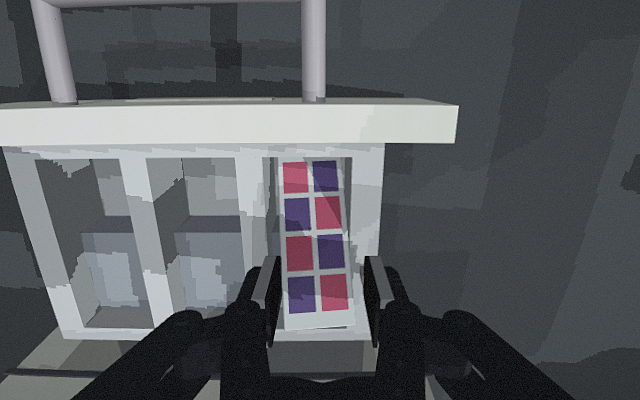

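```bash
python3 -m creep '[{"dx":0,"dy":0,"dz":0.3,"turn":0,"gripper":0.4},{"dx":0,"dy":0,"dz":1.5,"turn":0,"gripper":0.4},{"dx":0,"dy":0,"dz":6,"turn":0,"gripper":0.4},{"dx":0,"dy":0,"dz":11.5,"turn":0,"gripper":0.4},{"dx":0,"dy":0,"dz":11.5,"turn":0,"gripper":0.4}]';python3 - <<'E'
from h import *
c=snap("wrist","w30");print(c["st"]["position"],c["st"]["contact_force"],c["st"]["tcp_rot"],c["st"]["grip_width"])
crop(c["im"],(190,80,400,260),3,"w30c")
E
```

```text
time_s: 44.0
position: [0.5598, -0.0024, 0.1691]
tcp_rot: [179.7, 0.5, -175.0]
contact_force: [1.2, 0.5, 0.4]
grip_width: 0.598
[ 0.55984788 -0.0024274   0.16913658] [1.24023501 0.52443466 0.41491922] [ 179.73182788    0.51727486 -175.03640873] 0.5984617247681961
```

View pics/w30c.png

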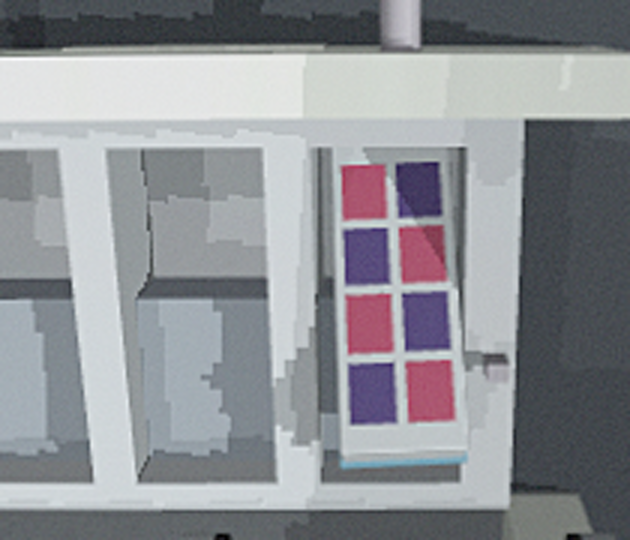

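Run:
```python
from h import *
c=snap("wrist")
print("peg",onz(c,[(190+485/3,80+367/3),(190+508/3,80+372/3)],.056))
print("slide back edge",onz(c,[(190+342/3,80+457/3),(190+467/3,80+450/3)],.0765))
print("pocket",onz(c,[(190+316/3,80+148/3),(190+466/3,80+148/3),(190+321/3,80+482/3),(190+462/3,80+482/3)],.0505))
```

```text
peg [[0.56219974 0.02298192 0.056     ]
 [0.56307272 0.02922832 0.056     ]]
slide back edge [[ 0.58205429 -0.01260511  0.0765    ]
 [ 0.57748084  0.01843262  0.0765    ]]
pocket [[ 0.50968728 -0.02543467  0.0505    ]
 [ 0.5064161   0.01218051  0.0505    ]
 [ 0.60209708 -0.0183216   0.0505    ]
 [ 0.59872299  0.0212233   0.0505    ]]
```

```bash
python3 -m creep '[{"dx":1.9,"dy":0.5,"dz":-4,"turn":0,"gripper":0.4},{"dx":1.9,"dy":0.5,"dz":-8,"turn":0,"gripper":0.4},{"dx":1.9,"dy":0.5,"dz":-10.3,"turn":0,"gripper":0.4},{"dx":1.9,"dy":0.5,"dz":-10.9,"turn":0,"gripper":0.4},{"dx":1.9,"dy":0.5,"dz":-11,"turn":0,"gripper":0.4}]' 30
python3 - <<'E'
from h import *
c=snap("wrist","w31");print(c["st"]["position"],c["st"]["contact_force"],c["st"]["tcp_rot"],c["st"]["grip_width"])
E
```

```text
time_s: 44.6
position: [0.574, 0.003, 0.0518]
tcp_rot: [179.6, -0.2, -175.0]
contact_force: [-0.3, 2.1, -0.5]
grip_width: 0.601
[0.57402748 0.00296438 0.05182658] [-0.33351426  2.11877464 -0.46938026] [ 179.62504088   -0.22735171 -175.02531494] 0.6012252589071378
```

View pics/w31.png

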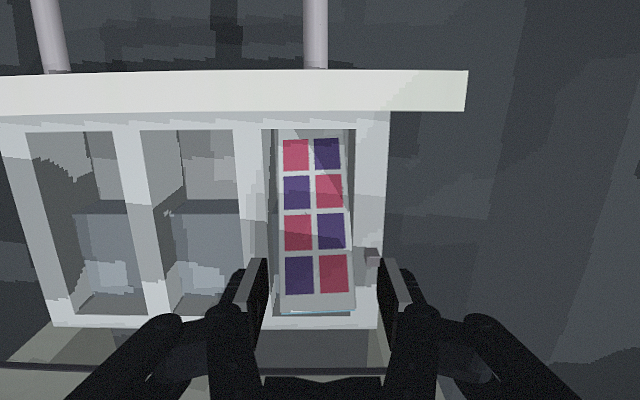

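```bash
python3 -m creep '[{"dx":0.3,"dy":0,"dz":0.3,"turn":0,"gripper":0.4},{"dx":0.3,"dy":0,"dz":0.3,"turn":0,"gripper":0.4},{"dx":0.3,"dy":0,"dz":0.3,"turn":0,"gripper":0.4}]' 30
python3 - <<'E'
from h import *
c=snap("wrist","w32");print(c["st"]["position"],c["st"]["contact_force"],c["st"]["tcp_rot"],c["st"]["grip_width"])
E
```

```text
time_s: 44.95
position: [0.5819, 0.0027, 0.0591]
tcp_rot: [179.7, 0.4, -175.0]
contact_force: [-1.0, -0.0, 0.7]
grip_width: 0.595
[0.58188936 0.00269794 0.05912578] [-0.97783751 -0.03194023  0.69700344] [ 179.71996539    0.35990646 -175.02662111] 0.5947562238933992
```

View pics/w32.png

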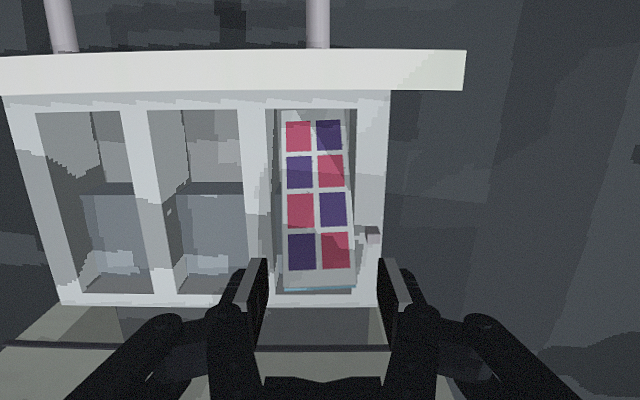

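```bash
python3 -m creep '[{"dx":-0.2,"dy":0,"dz":-0.4,"turn":0,"gripper":0.4},{"dx":-0.2,"dy":0,"dz":-0.4,"turn":0,"gripper":0.5},{"dx":-0.2,"dy":0,"dz":-0.4,"turn":0,"gripper":0.6},{"dx":-0.2,"dy":0,"dz":-0.4,"turn":0,"gripper":0.8},{"dx":-0.2,"dy":0,"dz":-0.4,"turn":0,"gripper":1},{"dx":-0.2,"dy":0,"dz":-0.4,"turn":0,"gripper":1}]' 30
python3 - <<'E'
from h import *
c=snap("wrist","w33");print(c["st"]["position"],c["st"]["contact_force"],c["st"]["tcp_rot"],c["st"]["grip_width"])
E
```

```text
time_s: 45.6
position: [0.5785, 0.0014, 0.0537]
tcp_rot: [179.9, 0.2, -175.1]
contact_force: [-0.1, -5.1, 1.1]
grip_width: 0.394
[0.57845437 0.00136863 0.05372653] [-0.06462206 -5.14465937  1.14147504] [ 1.79859810e+02  1.66307504e-01 -1.75067576e+02] 0.39391410892525464
```

View pics/w33.png

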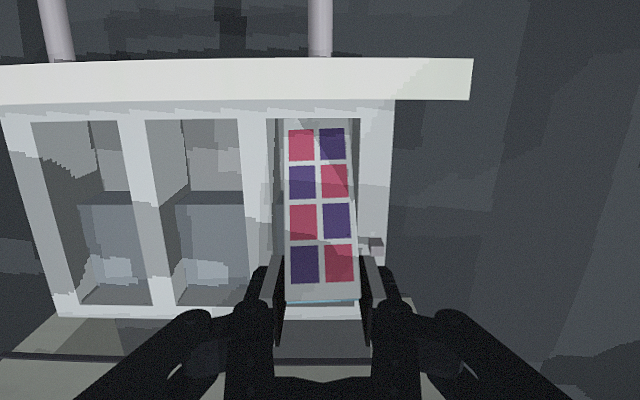

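```bash
python3 -m creep '[{"dx":0,"dy":0,"dz":2,"turn":0,"gripper":1},{"dx":0,"dy":0,"dz":5,"turn":0,"gripper":1},{"dx":0,"dy":0,"dz":9,"turn":0,"gripper":1},{"dx":-1,"dy":-2,"dz":13,"turn":-4,"gripper":1},{"dx":-4,"dy":-5.5,"dz":13,"turn":-12,"gripper":1},{"dx":-7,"dy":-9,"dz":13,"turn":-20,"gripper":1},{"dx":-10,"dy":-12.5,"dz":13,"turn":-28,"gripper":1},{"dx":-13,"dy":-16,"dz":13,"turn":-36,"gripper":1},{"dx":-16,"dy":-19.5,"dz":13,"turn":-44,"gripper":1},{"dx":-18,"dy":-23,"dz":13,"turn":-52,"gripper":1},{"dx":-19.5,"dy":-27,"dz":13,"turn":-60,"gripper":1},{"dx":-19.5,"dy":-30,"dz":12,"turn":-68,"gripper":1}]' 40;python3 -m creep '[{"dx":0,"dy":-2.9,"dz":-1,"turn":-8,"gripper":1},{"dx":0,"dy":-2.9,"dz":-2,"turn":-16,"gripper":1},{"dx":0,"dy":-2.9,"dz":-2,"turn":-24,"gripper":1},{"dx":0,"dy":-2.9,"dz":-2,"turn":-26,"gripper":1},{"dx":0,"dy":-2.9,"dz":-2,"turn":-26,"gripper":1}]';python3 - <<'E'
from h import *
c=snap("wrist","w34");print(c["st"]["position"],c["st"]["contact_force"],c["st"]["tcp_rot"],c["st"]["grip_width"])
E
```

```text
time_s: 46.85
position: [0.3821, -0.2987, 0.1746]
tcp_rot: [179.6, 0.2, 116.5]
contact_force: [-0.1, 0.1, -0.1]
grip_width: 0.387
time_s: 47.35
position: [0.3833, -0.3256, 0.1531]
tcp_rot: [179.7, 0.1, 91.0]
contact_force: [0.3, 0.7, -0.9]
grip_width: 0.385
[ 0.38328759 -0.32556016  0.15314268] [ 0.34628452  0.66724246 -0.86590686] [1.79691442e+02 6.75906815e-02 9.09902616e+01] 0.38528031975560745
```

View pics/w34.png

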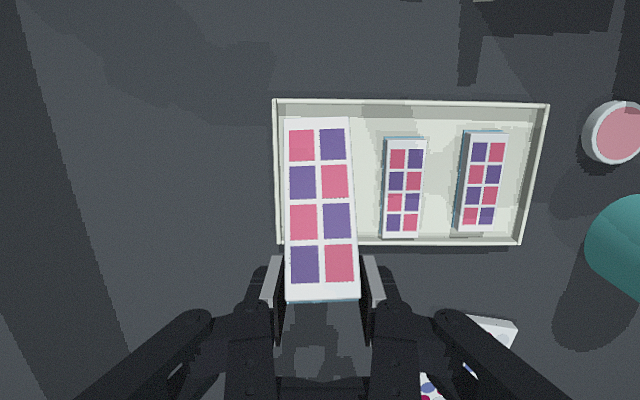

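```bash
python3 -m creep '[{"dx":0.7,"dy":0.3,"dz":-4,"turn":0,"gripper":1},{"dx":0.7,"dy":0.3,"dz":-8,"turn":0,"gripper":1},{"dx":0.7,"dy":0.3,"dz":-10,"turn":0,"gripper":1},{"dx":0.7,"dy":0.3,"dz":-10.6,"turn":0,"gripper":1},{"dx":0.7,"dy":-0.2,"dz":-11.2,"turn":0,"gripper":1},{"dx":0.7,"dy":-0.7,"dz":-11.9,"turn":0,"gripper":1},{"dx":0.7,"dy":-1.2,"dz":-12.6,"turn":0,"gripper":1},{"dx":0.7,"dy":-1.7,"dz":-13.3,"turn":0,"gripper":1},{"dx":0.7,"dy":-2,"dz":-13.9,"turn":0,"gripper":1},{"dx":0.7,"dy":-2,"dz":-13.9,"turn":0,"gripper":1}]' 20;python3 - <<'E'
from h import *
c=snap("wrist","w35");print(c["st"]["position"],c["st"]["contact_force"],c["st"]["tcp_rot"],c["st"]["grip_width"])
E
```

```text
time_s: 48.4
position: [0.3908, -0.3466, 0.0139]
tcp_rot: [179.7, 0.2, 91.0]
contact_force: [-0.4, 1.1, 2.0]
grip_width: 0.389
[ 0.39077461 -0.3465763   0.01391075] [-0.42927771  1.11226276  2.03713482] [1.79653687e+02 1.55015905e-01 9.09524351e+01] 0.389279605297364
```

View pics/w35.png

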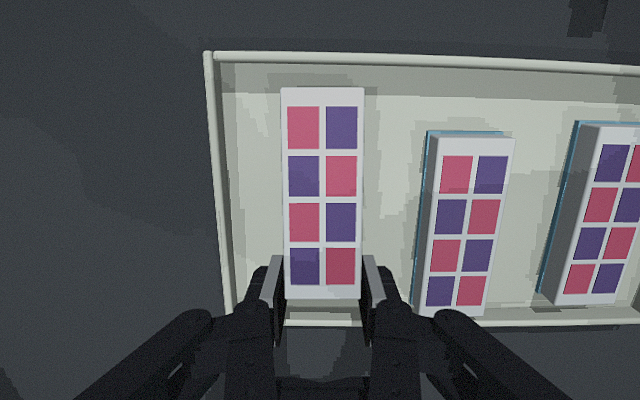

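Good; release and rise, then look.

```bash
python3 -m creep '[{"dx":0,"dy":0,"dz":-0.2,"turn":0,"gripper":0.5},{"dx":0,"dy":0,"dz":-0.2,"turn":0,"gripper":0.5},{"dx":0,"dy":0,"dz":0,"turn":0,"gripper":0.5},{"dx":0,"dy":0,"dz":3,"turn":0,"gripper":0.5},{"dx":0,"dy":0,"dz":8,"turn":0,"gripper":0.5},{"dx":2,"dy":0,"dz":13,"turn":0,"gripper":0.5},{"dx":6,"dy":0,"dz":17,"turn":0,"gripper":0.5},{"dx":6,"dy":0,"dz":17,"turn":0,"gripper":0.5}]';python3 - <<'E'
from h import *
c=snap("wrist","w36");print(c["st"]["position"],c["st"]["contact_force"],c["st"]["tcp_rot"],c["st"]["grip_width"])
E
```

```text
time_s: 49.25
position: [0.4561, -0.3487, 0.1905]
tcp_rot: [179.1, 0.6, 91.1]
contact_force: [0.3, -0.5, 0.9]
grip_width: 0.499
[ 0.45605495 -0.34868503  0.19048427] [ 0.28218961 -0.50412938  0.93003726] [179.09116629   0.60955535  91.06764079] 0.49852111272122523
```

View pics/w36.png

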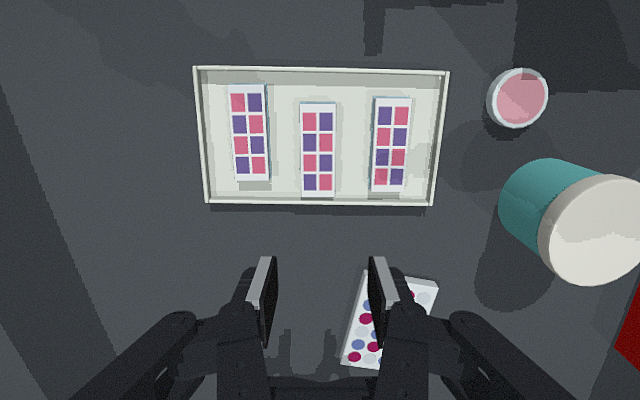

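```bash
python3 -m creep '[{"dx":-6.6,"dy":27.7,"dz":0,"turn":4,"gripper":1},{"dx":-6.6,"dy":27.7,"dz":0,"turn":4,"gripper":1},{"dx":-6.6,"dy":27.7,"dz":0,"turn":4,"gripper":1},{"dx":-6.6,"dy":27.7,"dz":0,"turn":4,"gripper":1},{"dx":-6.6,"dy":27.7,"dz":0,"turn":4,"gripper":1},{"dx":-6.6,"dy":27.7,"dz":0,"turn":4,"gripper":1},{"dx":-6.6,"dy":27.7,"dz":0,"turn":4,"gripper":1},{"dx":-6.6,"dy":27.7,"dz":0,"turn":4,"gripper":1},{"dx":-6.6,"dy":27.7,"dz":0,"turn":4,"gripper":1}]';python3 - <<'E'
from h import *
c=snap("wrist","w37");print(c["st"]["position"],c["st"]["contact_force"],c["st"]["tcp_rot"],c["st"]["grip_width"])
E
```

```text
time_s: 50.2
position: [0.384, -0.0699, 0.184]
tcp_rot: [179.7, 0.2, 94.9]
contact_force: [0.5, -0.6, 0.8]
grip_width: 0.001
[ 0.38400384 -0.06990267  0.18396551] [ 0.51689306 -0.63221691  0.82911735] [179.74988015   0.18959765  94.92817457] 0.001496306861339625
```

View pics/w37.png

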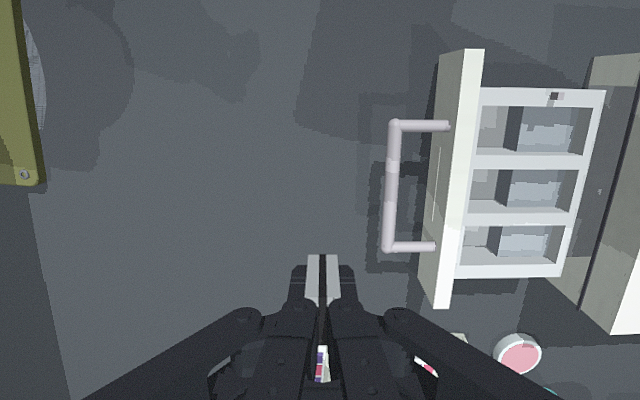

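```bash
python3 -m creep '[{"dx":0,"dy":0,"dz":-5,"turn":0,"gripper":1},{"dx":0,"dy":0,"dz":-10,"turn":0,"gripper":1},{"dx":0,"dy":0,"dz":-13,"turn":0,"gripper":1},{"dx":0,"dy":0,"dz":-14.5,"turn":0,"gripper":1},{"dx":2,"dy":0.2,"dz":-14.5,"turn":0,"gripper":1},{"dx":4,"dy":0.4,"dz":-14.5,"turn":0,"gripper":1},{"dx":6,"dy":0.6,"dz":-14.5,"turn":0,"gripper":1},{"dx":8,"dy":0.7,"dz":-14.5,"turn":0,"gripper":1},{"dx":10,"dy":0.9,"dz":-14.5,"turn":0,"gripper":1},{"dx":12,"dy":1.1,"dz":-14.5,"turn":0,"gripper":1},{"dx":14,"dy":1.2,"dz":-14.5,"turn":0,"gripper":1}]';python3 -m creep '[{"dx":1,"dy":0.1,"dz":0,"turn":0,"gripper":1},{"dx":1.8,"dy":0.16,"dz":0,"turn":0,"gripper":1}]'; python3 -m creep '[{"dx":0.5,"dy":0.05,"dz":0,"turn":0,"gripper":1},{"dx":1,"dy":0.1,"dz":0,"turn":0,"gripper":1}]'
```

```text
time_s: 51.35
position: [0.5226, -0.0577, 0.0382]
tcp_rot: [-180.0, 0.0, 94.9]
contact_force: [-4.1, 2.8, 2.4]
grip_width: 0.003
time_s: 51.55
position: [0.5419, -0.0567, 0.0387]
tcp_rot: [179.8, 0.2, 94.9]
contact_force: [-2.5, 0.2, 0.3]
grip_width: 0.0
time_s: 51.75
position: [0.5516, -0.0553, 0.0392]
tcp_rot: [179.8, 0.2, 94.9]
contact_force: [-2.4, -1.5, -0.5]
grip_width: -0.002
```

```bash
python3 -m creep '[{"dx":0.4,"dy":0.03,"dz":0,"turn":0,"gripper":1},{"dx":0.4,"dy":0.03,"dz":0,"turn":0,"gripper":1}]'; python3 -m creep '[{"dx":0.4,"dy":0.03,"dz":0,"turn":0,"gripper":1},{"dx":0.4,"dy":0.03,"dz":0,"turn":0,"gripper":1}]'
```

```text
time_s: 51.95
position: [0.5557, -0.0546, 0.0395]
tcp_rot: [179.8, 0.2, 95.0]
contact_force: [-2.6, -1.1, -1.0]
grip_width: 0.003
time_s: 52.15
position: [0.5559, -0.0546, 0.0394]
tcp_rot: [-179.9, 0.2, 95.0]
contact_force: [-10.1, -3.1, 6.3]
grip_width: -0.0
```

```bash
python3 -m creep '[{"dx":-1,"dy":0,"dz":0,"turn":0,"gripper":1},{"dx":-3,"dy":0,"dz":0,"turn":0,"gripper":1},{"dx":-3,"dy":0,"dz":5,"turn":0,"gripper":1},{"dx":-3,"dy":0,"dz":10,"turn":0,"gripper":1},{"dx":-3,"dy":0,"dz":15,"turn":0,"gripper":1},{"dx":1,"dy":3,"dz":19,"turn":3,"gripper":0.5},{"dx":5,"dy":5,"dz":19,"turn":6,"gripper":0.5},{"dx":9,"dy":7.3,"dz":19,"turn":6,"gripper":0.5},{"dx":10.2,"dy":7.3,"dz":19,"turn":6,"gripper":0.5},{"dx":10.2,"dy":7.3,"dz":19,"turn":6,"gripper":0.5},{"dx":10.2,"dy":7.3,"dz":19,"turn":6,"gripper":0.5}]';python3 - <<'E'
from h import *
c=snap("wrist","w38");print(c["st"]["position"],c["st"]["contact_force"],c["st"]["tcp_rot"],c["st"]["grip_width"])
s=snap("scene");crop(s["im"],(200,150,360,280),5,"s38")
E
```

```text
time_s: 53.25
position: [0.6623, 0.0193, 0.2295]
tcp_rot: [179.7, 0.2, 101.0]
contact_force: [0.2, -0.5, -0.8]
grip_width: 0.503
[0.66234158 0.01926222 0.22954309] [ 0.23222794 -0.54551655 -0.80088195] [1.79661678e+02 1.52158613e-01 1.00995220e+02] 0.502892911604199
```

View pics/w38.png

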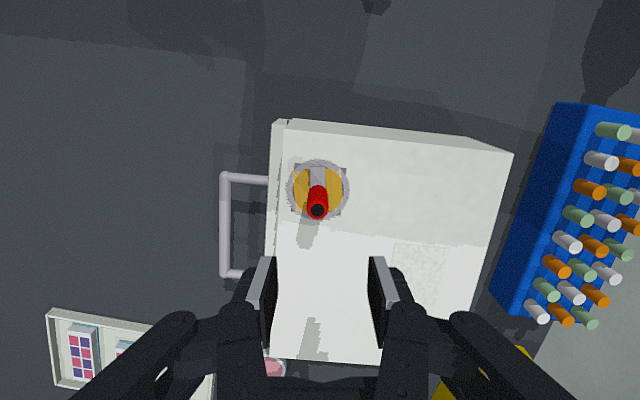

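View pics/s38.png

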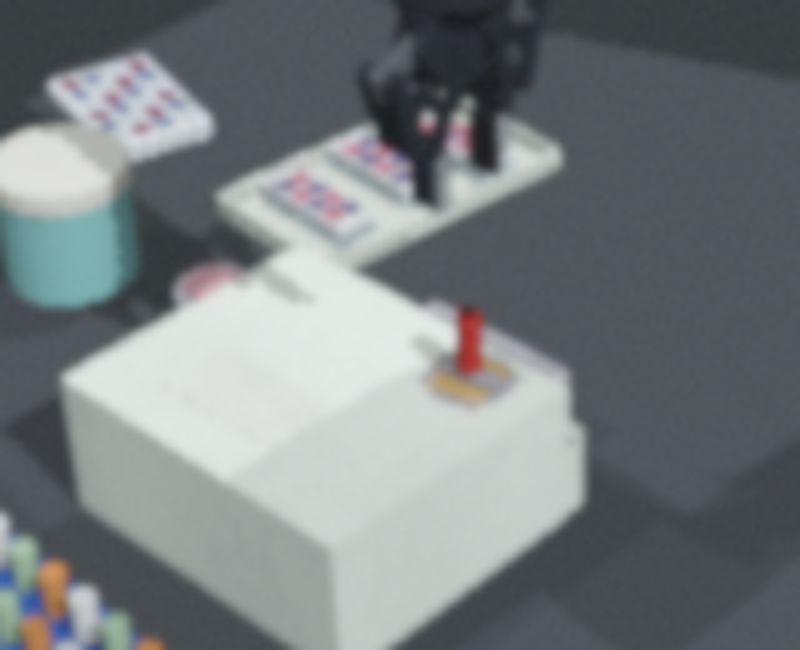

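```bash
python3 -m creep '[{"dx":-0.3,"dy":0,"dz":-4,"turn":0,"gripper":0.5},{"dx":-0.3,"dy":0,"dz":-8,"turn":0,"gripper":0.5},{"dx":-0.3,"dy":0,"dz":-10.5,"turn":0,"gripper":0.5},{"dx":-0.3,"dy":0,"dz":-11.5,"turn":0,"gripper":0.5},{"dx":-0.3,"dy":0,"dz":-11.6,"turn":0,"gripper":0.5},{"dx":-0.3,"dy":0,"dz":-11.6,"turn":0,"gripper":0.5}]' 40;python3 - <<'E'
from h import *
c=snap("wrist","w39");print(c["st"]["position"],c["st"]["contact_force"],c["st"]["tcp_rot"],c["st"]["grip_width"])
E
```

```text
time_s: 53.95
position: [0.66, 0.0188, 0.1151]
tcp_rot: [179.6, 0.2, 101.0]
contact_force: [-0.1, 0.3, 0.5]
grip_width: 0.499
[0.65996608 0.01876955 0.11513405] [-0.06644985  0.30384027  0.52226759] [179.56858307   0.18633647 100.95568879] 0.4993119019508763
```

View pics/w39.png

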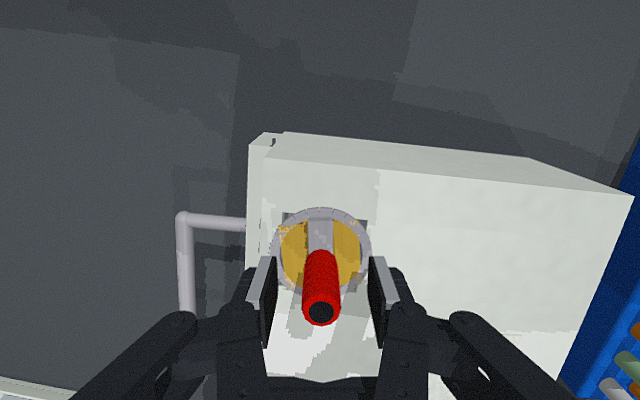

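```bash
python3 -m creep '[{"dx":0,"dy":0,"dz":-0.1,"turn":0,"gripper":0.8},{"dx":0,"dy":0,"dz":-0.1,"turn":0,"gripper":1},{"dx":0,"dy":0,"dz":-0.1,"turn":0,"gripper":1},{"dx":0,"dy":0,"dz":-0.1,"turn":0,"gripper":1},{"dx":0,"dy":0,"dz":-0.1,"turn":7,"gripper":1},{"dx":0,"dy":0,"dz":-0.1,"turn":14,"gripper":1},{"dx":0,"dy":0,"dz":-0.1,"turn":21,"gripper":1},{"dx":0,"dy":0,"dz":-0.1,"turn":28,"gripper":1},{"dx":0,"dy":0,"dz":-0.1,"turn":35,"gripper":1},{"dx":0,"dy":0,"dz":-0.1,"turn":42,"gripper":1}]' 45;python3 -m creep '[{"dx":0,"dy":0,"dz":0,"turn":7,"gripper":1},{"dx":0,"dy":0,"dz":0,"turn":14,"gripper":1},{"dx":0,"dy":0,"dz":0,"turn":21,"gripper":1},{"dx":0,"dy":0,"dz":0,"turn":28,"gripper":1},{"dx":0,"dy":0,"dz":0,"turn":35,"gripper":1},{"dx":0,"dy":0,"dz":0,"turn":40,"gripper":1},{"dx":0,"dy":0,"dz":0,"turn":44,"gripper":1},{"dx":0,"dy":0,"dz":0,"turn":46,"gripper":1},{"dx":0,"dy":0,"dz":0,"turn":46,"gripper":1}]';python3 - <<'E'
from h import *
c=snap("wrist","w40");print(c["st"]["position"],c["st"]["contact_force"],c["st"]["torque"],c["st"]["tcp_rot"],c["st"]["grip_width"])
crop(c["im"],(250,165,390,345),4,"w40c")
E
```

```text
time_s: 55.0
position: [0.6602, 0.0196, 0.114]
tcp_rot: [179.6, 0.2, 143.3]
contact_force: [-0.5, 1.2, 4.6]
grip_width: 0.173
time_s: 55.9
position: [0.6602, 0.02, 0.114]
tcp_rot: [179.6, 0.3, -171.0]
contact_force: [-1.1, 1.7, 5.2]
grip_width: 0.17
[0.6601755  0.01995225 0.11401816] [-1.14696199  1.70515416  5.21676423] [ 0.37289872  0.22278625 -0.00188623] [ 179.60750172    0.31519161 -170.97096264] 0.17046243362128918
```

View pics/w40c.png

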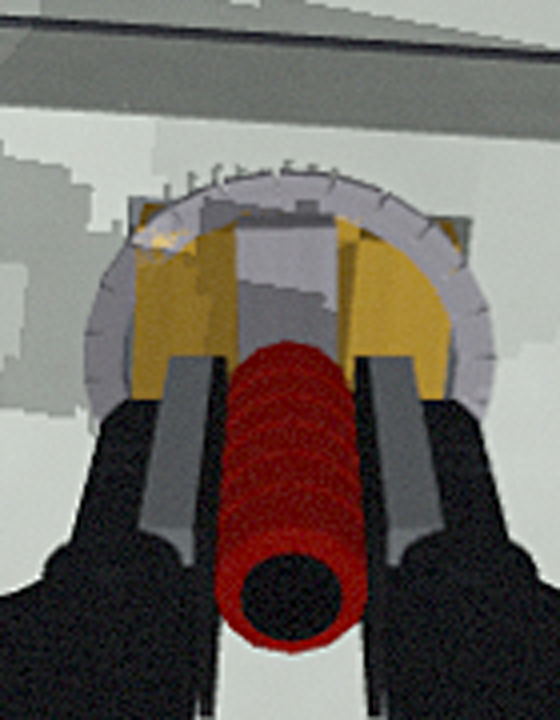

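```bash
python3 -m creep '[{"dx":0,"dy":0,"dz":0,"turn":-3.8,"gripper":1},{"dx":0,"dy":0,"dz":0.3,"turn":-3.8,"gripper":1},{"dx":0,"dy":0,"dz":0.8,"turn":-3.8,"gripper":1},{"dx":0,"dy":0,"dz":1.3,"turn":-3.8,"gripper":1}]'; python3 -m creep '[{"dx":0,"dy":0,"dz":1,"turn":0,"gripper":1},{"dx":0,"dy":0,"dz":2,"turn":0,"gripper":1},{"dx":0,"dy":0,"dz":3.5,"turn":0,"gripper":1},{"dx":0,"dy":0,"dz":5.2,"turn":0,"gripper":1},{"dx":0,"dy":0,"dz":5.2,"turn":0,"gripper":1}]';python3 - <<'E'
from h import *
c=snap("wrist","w41");print(c["st"]["position"],c["st"]["contact_force"],c["st"]["tcp_rot"],c["st"]["grip_width"])
E
```

```text
time_s: 56.35
position: [0.6582, 0.0195, 0.1246]
tcp_rot: [179.6, 0.0, -174.8]
contact_force: [-0.3, 3.2, -2.9]
grip_width: 0.172
time_s: 56.85
position: [0.6618, 0.0182, 0.1818]
tcp_rot: [179.8, 0.6, -174.8]
contact_force: [-0.5, 0.1, -0.6]
grip_width: 0.178
[0.6617903  0.01815724 0.18176088] [-0.48417597  0.12242695 -0.56531006] [ 179.81884641    0.57395198 -174.83698851] 0.17767301996042417
```

View pics/w41.png

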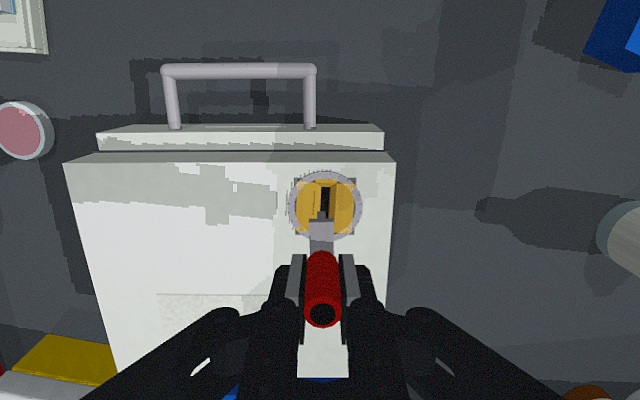

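```bash
python3 -m creep '[{"dx":-16.2,"dy":25.9,"dz":0.5,"turn":-18.1,"gripper":1},{"dx":-16.2,"dy":25.9,"dz":0.5,"turn":-18.1,"gripper":1},{"dx":-16.2,"dy":25.9,"dz":0.5,"turn":-18.1,"gripper":1},{"dx":-16.2,"dy":25.9,"dz":0.5,"turn":-18.1,"gripper":1},{"dx":-16.2,"dy":25.9,"dz":0.5,"turn":-18.1,"gripper":1},{"dx":-16.2,"dy":25.9,"dz":0.5,"turn":-18.1,"gripper":1},{"dx":-16.2,"dy":25.9,"dz":0.5,"turn":-18.1,"gripper":1},{"dx":-16.2,"dy":25.9,"dz":-3,"turn":-18.1,"gripper":1},{"dx":-16.2,"dy":25.9,"dz":-6.5,"turn":-18.1,"gripper":1},{"dx":-16.2,"dy":25.9,"dz":-6.5,"turn":-18.1,"gripper":1},{"dx":-16.2,"dy":25.9,"dz":-6.5,"turn":-18.1,"gripper":1}]';python3 - <<'E'
from h import *
c=snap("wrist","w42");print(c["st"]["position"],c["st"]["contact_force"],c["st"]["tcp_rot"],c["st"]["grip_width"])
E
```

```text
time_s: 58.0
position: [0.497, 0.277, 0.1122]
tcp_rot: [179.8, 0.1, 167.0]
contact_force: [0.0, -0.4, -0.2]
grip_width: 0.174
[0.49704297 0.27697789 0.11223045] [ 0.00696333 -0.42621325 -0.16038595] [1.79805234e+02 9.71889618e-02 1.67041451e+02] 0.17369589956500106
```

View pics/w42.png

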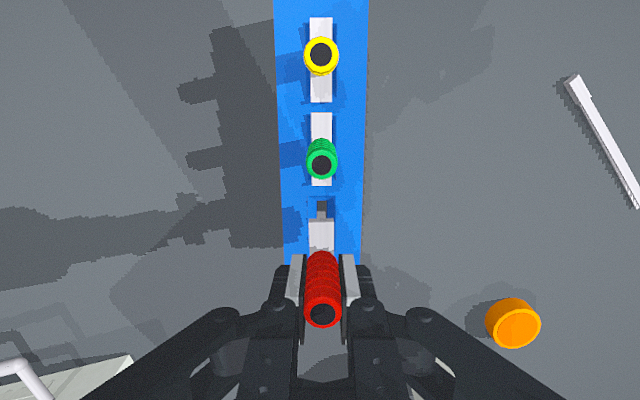

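```bash
python3 -m creep '[{"dx":0.2,"dy":0.05,"dz":-0.8,"turn":0,"gripper":1},{"dx":0.2,"dy":0.05,"dz":-1.5,"turn":0,"gripper":1},{"dx":0.2,"dy":0.05,"dz":-2.2,"turn":0,"gripper":1},{"dx":0.2,"dy":0.05,"dz":-2.8,"turn":0,"gripper":1}]';python3 -m creep '[{"dx":0,"dy":0,"dz":-0.6,"turn":0,"gripper":1},{"dx":0,"dy":0,"dz":-1.2,"turn":0,"gripper":1},{"dx":0,"dy":0,"dz":-1.8,"turn":0,"gripper":1},{"dx":0,"dy":0,"dz":-2.2,"turn":0,"gripper":1}]';python3 -m creep '[{"dx":0,"dy":0,"dz":-0.1,"turn":0,"gripper":1},{"dx":0,"dy":0,"dz":-0.1,"turn":0,"gripper":1}]'
```

```text
time_s: 58.45
position: [0.5024, 0.2784, 0.0895]
tcp_rot: [179.6, 0.6, 167.0]
contact_force: [-1.1, -4.2, 3.4]
grip_width: 0.171
time_s: 58.85
position: [0.4987, 0.2781, 0.0614]
tcp_rot: [179.8, 0.1, 167.1]
contact_force: [-0.0, -2.1, 0.4]
grip_width: 0.174
time_s: 59.05
position: [0.4987, 0.2781, 0.0607]
tcp_rot: [179.8, 0.1, 167.1]
contact_force: [-0.8, -2.4, -2.4]
grip_width: 0.17
```

Nearly seated. Open and rise, then inspect.

```bash
python3 -m creep '[{"dx":0,"dy":0,"dz":-0.1,"turn":0,"gripper":1},{"dx":0,"dy":0,"dz":-0.1,"turn":0,"gripper":0.7},{"dx":0,"dy":0,"dz":-0.1,"turn":0,"gripper":0.5},{"dx":0,"dy":0,"dz":0,"turn":0,"gripper":0.4},{"dx":0,"dy":0,"dz":2,"turn":0,"gripper":0.4},{"dx":0,"dy":0,"dz":6,"turn":0,"gripper":0.4},{"dx":0,"dy":0,"dz":11,"turn":0,"gripper":0.4},{"dx":-5,"dy":0,"dz":16,"turn":0,"gripper":0.4},{"dx":-5,"dy":0,"dz":16,"turn":0,"gripper":0.4},{"dx":-5,"dy":0,"dz":16,"turn":0,"gripper":0.4}]';python3 - <<'E'
from h import *
c=snap("wrist","w43");print(c["st"]["position"],c["st"]["contact_force"],c["st"]["tcp_rot"],c["st"]["grip_width"])
s=snap("scene");crop(s["im"],(370,225,445,280),8,"s43")
t=snap("top","t43")
E
```

```text
time_s: 60.05
position: [0.4491, 0.2794, 0.2245]
tcp_rot: [179.5, 0.4, 167.2]
contact_force: [-0.1, 0.9, -0.7]
grip_width: 0.597
[0.44908461 0.27944896 0.22445191] [-0.14368957  0.93601041 -0.69969292] [179.47230118   0.36175222 167.16909947] 0.596625686897805
```

View pics/w43.png

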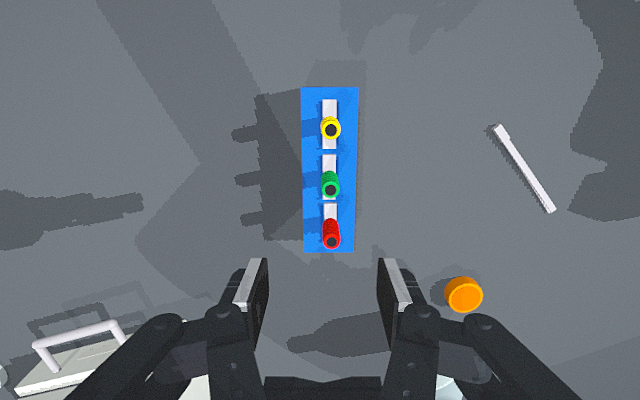

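View pics/s43.png

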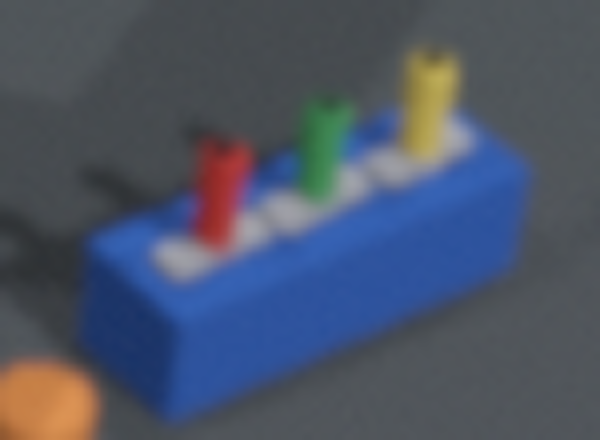

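View pics/t43.png

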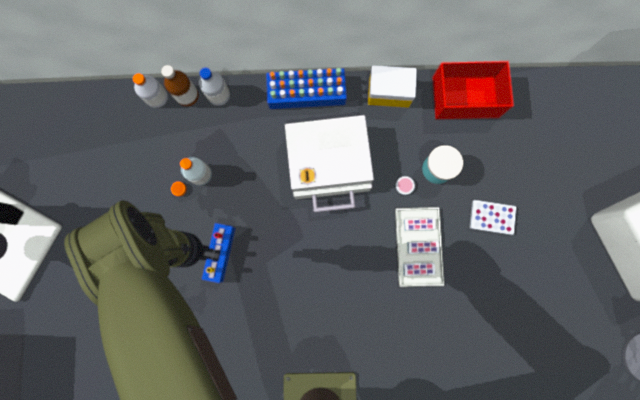

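Run:
```python
from h import *
c=snap("wrist");s=snap("scene");t=snap("top")
crop(c["im"],(290,80,370,260),4,"w44c");crop(t["im"],(280,110,460,300),4,"t44")
g=lambda x,y:(370+x/8-.4,225+y/8-.4)
for n,w,q in (("red",(331.5,242),(227,143)),("green",(330.5,188.5),(330,99)),("yel",(330.5,130),(433,54))):
    print(n,tri(c,[w],s,[g(*q)]),onz(c,[w],.093))
```

```text
red (array([0.49525384, 0.27860009, 0.09646318]), np.float64(0.0011757903235536217)) [[0.49718698 0.27780623 0.093     ]]
green (array([0.44793954, 0.28816389, 0.09588894]), np.float64(0.0012735558071299273)) [[0.44909138 0.28747856 0.093     ]]
yel (array([0.40113184, 0.29878953, 0.09740972]), np.float64(0.0022163092209381272)) [[0.4021921  0.29780695 0.093     ]]
```

View pics/w44c.png

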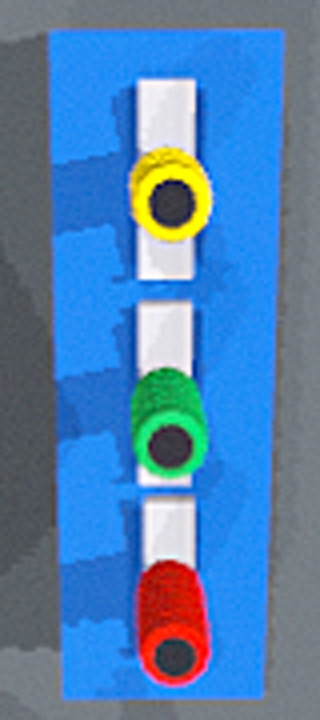

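View pics/t44.png

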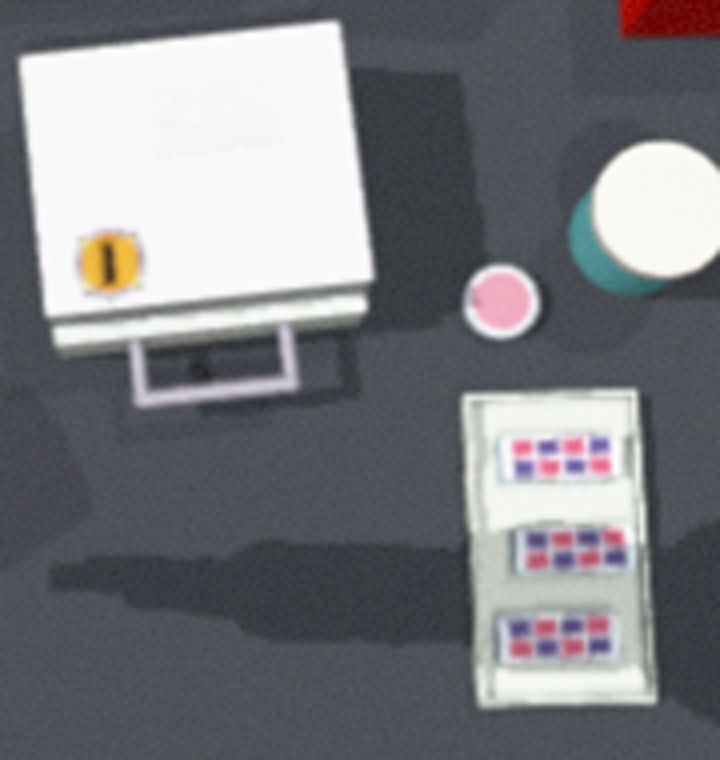

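```bash
python3 -m creep '[{"dx":0,"dy":-30,"dz":0,"turn":-38,"gripper":0.4},{"dx":0,"dy":-30,"dz":0,"turn":-38,"gripper":0.4},{"dx":0,"dy":-30,"dz":0,"turn":-38,"gripper":0.4},{"dx":0,"dy":-30,"dz":0,"turn":-38,"gripper":0.4},{"dx":0,"dy":-30,"dz":0,"turn":-38,"gripper":0.4},{"dx":0,"dy":-30,"dz":0,"turn":-38,"gripper":0.4},{"dx":0,"dy":-50,"dz":0,"turn":-76,"gripper":0.4},{"dx":0,"dy":-50,"dz":0,"turn":-76,"gripper":0.4},{"dx":0,"dy":-50,"dz":0,"turn":-76,"gripper":0.4},{"dx":0,"dy":-50,"dz":0,"turn":-76,"gripper":0.4},{"dx":0,"dy":-64,"dz":-8,"turn":-76,"gripper":0.4},{"dx":0,"dy":-64,"dz":-8,"turn":-76,"gripper":0.4}]';python3 -m creep '[{"dx":0,"dy":-8,"dz":-3,"turn":0,"gripper":0.4},{"dx":0,"dy":-8,"dz":-3,"turn":0,"gripper":0.4},{"dx":0,"dy":-8,"dz":-3,"turn":0,"gripper":0.4},{"dx":0,"dy":-8,"dz":-3,"turn":0,"gripper":0.4}]';python3 - <<'E'
from h import *
c=snap("wrist","w45");print(c["st"]["position"],c["st"]["contact_force"],c["st"]["tcp_rot"],c["st"]["grip_width"])
E
```

```text
time_s: 61.55
position: [0.4495, -0.3112, 0.1708]
tcp_rot: [179.6, 0.2, 90.9]
contact_force: [0.1, -0.4, 0.3]
grip_width: 0.601
time_s: 61.95
position: [0.4484, -0.3885, 0.14]
tcp_rot: [179.8, 0.0, 91.0]
contact_force: [-0.5, 0.6, 0.7]
grip_width: 0.602
[ 0.4483984  -0.38854543  0.14001956] [-0.50882778  0.61559508  0.70478345] [1.79829386e+02 1.38115490e-02 9.09731833e+01] 0.6015681255878133
```

View pics/w45.png

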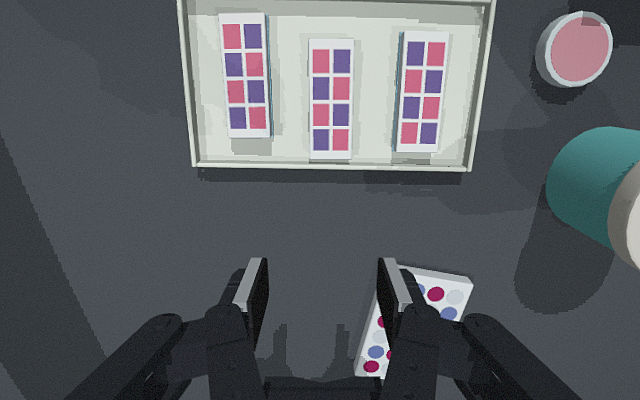

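```bash
python3 -m creep '[{"dx":0,"dy":0,"dz":6,"turn":0,"gripper":0.4},{"dx":0,"dy":0,"dz":6,"turn":0,"gripper":0.4},{"dx":0,"dy":0,"dz":6,"turn":0,"gripper":0.4}]'; python3 -c "
from h import *
print(robot.hand_in())"
```

```text
time_s: 62.3
position: [0.4513, -0.3884, 0.2053]
tcp_rot: [179.4, 0.4, 91.2]
contact_force: [0.8, 0.2, -0.5]
grip_width: 0.604
the job is handed in; nothing more can be done
None
```

The job is done and handed in at about 62 s; the hand-in gave no verdict.

- **Lock and key:** Red was the first key I tried, and it turned the lock fully clockwise. I left it in and opened the drawer about 139 mm (arm travel).
- **Slides:** All three were there. I tipped each one, gripped it and laid it in the tray, wells up.
- **Closing up:** I pushed the drawer to its stop, turned the lock back and returned the red key to its slot in the block.

**Last checks**
- **Slides:** The wrist picture shows all three flat inside the tray walls. The middle one is only about 5 mm from a wall, but inside it.
- **Drawer and lock:** The drawer looks shut and the keyway lines up with the cabinet's depth, so the lock is at 0. I judged this by eye, as the joint angles can't be read.
- **Keys:** All three stand seated, with their tops at the same height within 2 mm. The red one sits about 1 mm inward in its slot and may lean by about 2 degrees.
- **Bystanders:** The ones in view look where they were. I did not measure their shift.

**What went wrong or disagreed**
- A turn ran into a joint limit early on and left a 2.4° tool tilt, which I corrected to about 0.3°.
- One press on the second slide landed on the drawer's front wall (about 48 N). The repeat tipped the slide but reached about 76 N at the wrist, under the 120 N limit.
- Those presses pushed the drawer in by a few centimetres, so I pulled it out again before the third slide.
- The first grip on the third slide landed on a small peg beside its pocket (about 44 N on a fingertip); a second grip farther back worked.
- The wrist and top cameras disagreed by 2 to 3 mm for the keys (once 7 mm in a first rough reading) and up to about 9 mm for the tray. I trusted the close wrist views.

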